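# Strip the drying bar into the dry-block heater

### The arm

A 6-joint arm with a two-finger parallel gripper is mounted at the origin on the work surface. World frame = base frame: x ahead of the robot, y to its left, z up, the work surface at z = 0. Lengths are in m, angles in rad, forces in N, time in s.
With the tool pointing down it reaches from about 0.3 to 0.875 m from the base axis. Payload 6.4 kg.
Tool frame: the origin (TCP) lies where the fingers leave the gripper's body, on its centre line; the fingertips stand 73 mm ahead of it and the grasp point (between the pads) lies 54 mm ahead of it (ctrl.pinch_z is the distance from the TCP to the grasp point, in m); z points along the fingers, y is the direction in which the jaws open and shut (so a half turn about z gives the same grasp; the last joint's range is limited). The gripper opens to 85 mm and grips with 20 to 120 N. Pads are 22 mm wide; open, the fingers measure 114 mm over their backs; the gripper's body (76 mm by 85 mm) begins 54 mm behind the grasp point. The pads swing forward as they close: fully open they stand 13 mm farther back than shut.
Start: joints at [-1.464, 0.181, 1.607, -0, 1.354, -0.206], TCP at [0.177, -0.547, 0.304] pointing down, gripper open.
Joint ranges: [-2.99, 2.99], [-0.89, 2.07], [0.3, 2.58], [-1.14, 4.28], [0, 2.63], [-3.12, 3.12]. Speed limits (rad/s): [2.57, 2.57, 3.01, 3.14, 3.14, 3.14].

### API

Orientations are given as a unit quaternion [w, x, y, z].
In Python, from bench import ctrl, camera, camera_model gives the robot as it stands.
- The arm moves only by the tool arm_command, never from a script. Its argument "series" is a list of rows, each a list of 7 numbers: the shift along the tool's x, y, z in m, then the turn, a rotation vector about the tool's x, y, z in degrees, then the finger opening in m, from 0 to 0.0854. In form: [[tx, ty, tz, rx, ry, rz, gripper], ...]. A call has exactly 5 rows; each row is the pose to reach, as a shift and turn from the pose commanded when the call began, along the tool's axes at that moment; what a row does not reach only later rows make up. A row lasts 1/10 s, in which the tool goes at most 50 mm and 8.59 degrees, less where a joint would pass 70% of its speed; a pose out of reach is approached as far as the arm can. A call with a gripper value outside its range is refused whole. The fingers move at their own pace and stop on an object; the grip force is fixed at half the most. Time passes only in rows, so rows that repeat a pose let the fingers close, or fill a call up. It gives the time, the measured TCP pose, the force and the opening at its end, in the units of the state.
- ctrl.get_obs(): the state, without advancing time (a new reading comes with each control period).
- camera(name): name is "scene" or "top" or "wrist"; returns (picture, depth): 420x560x3 uint8, red, green, blue; 420x560 float32, m along the optical axis (not along the pixel's ray), 0 where there is no reading.
- camera_model(name): a dict with "K" (3x3 intrinsics, pixels), "position" and "attitude" of the camera in the world. Camera axes: x right, y down, z forward; pixel columns grow to the right and rows downward; lengths in m; the calibration is good to about 2 mm. The wrist camera is an equidistant fisheye: a pixel r from the principal point sees the ray r / f radians off the axis. A picture is of the moment at which its call begins: read the wrist's pose just before it. camera_model takes no time and is no camera call; for the wrist camera it gives the pose at the moment of the call.
- ctrl.hand_in(): hands the job in, once; it reports no verdict.
The state is a dict: "time_s": time; "q": joint angles; "dq": joint speeds; "joint_efforts": joint torques, N m; "eef_pos": TCP position; "eef_rot": TCP orientation; "wrist_force": force on the tool from outside, world axes, zero at the start; "torque": the same for the moment, N m; "opening": opening from 0.0 (shut) to 1.0 (fully open).
Only numpy, scipy, OpenCV 4.12 (cv2) and the standard library are available. Lean on these libraries where they do the work, as an engineer would, in place of code of your own. Each camera call takes 0.05 s, during which the arm holds its last target. There are 200 camera calls.

### The job

The washed tube inserts are dry: slide the stop collar off the free end of the drying bar and lay it in the steel tray, then slide the inserts off the bar one by one and seat each fully down in a well of its own outline in the dry-block heater, square in square and round in round. When all are in, thread the collar back onto the bar so that its whole width is on. The inserts are clean, so let none fall to the bench or into the tray, and leave the other things on the bench where they are.

Things in the scene. Friction and masses are not known exactly. Their poses are not given: they have to be found in the camera images.
- stand: Fixed steel stand: level round bar, 12 mm diameter, axis 150 mm up, along the stand's y from the free end (y = -130 mm) to a post 24 mm square, 160 tall (near face y = +136). Base plate 12 mm thick, 120 wide, y = 35 to 165. Collar hangs at about y = -104, behind it inserts at about y = -55, -5, 45, 95 in any order, some places empty. Origin on the bench under the bar; z up.
- bar_tip (a point): Centre of the bar's free end face, 150 mm above the bench. Same axes as the stand: +y points inward along the bar to the post, parts come off towards -y.
- collar: Black stop collar on a steel foot: block 40 mm wide (x), 36 thick along the bar (y), 40 tall (z), a brass thumbscrew 10 mm above its top, already loose: it slides freely. Square bore 20 x 20 mm along y, centre 24 mm above the underside. Origin: centre of the underside, about 122 mm above the bench when hung. About 0.13 kg. Stands on its underside by itself.
- collar_bore (a point): Centre of the collar's bore, 24 mm above its underside. Axes as the collar.
- square_a: Aluminium tube insert of square outline, 36 x 36 mm, 66 mm tall, four small tube holes drawn in its top. Square bore 18 x 18 mm along its y, centre 44 mm above the underside; hung on the bar, the underside is about 103 mm above the bench. Origin: centre of the underside; z up, y along the bar, x sides free for the fingers. 0.12 to 0.24 kg. May be absent (None).
- square_b: Like square_a (interchangeable).
- round_a: Aluminium tube insert of round outline, an upright cylinder 44 mm in diameter, 66 mm tall, one large tube hole drawn in its top. Square bore 18 x 18 mm along its y, centre 44 mm above the underside; hung on the bar, the underside is about 103 mm above the bench. Origin: centre of the underside; z up, y along the bar, x sides free for the fingers. 0.12 to 0.24 kg. May be absent (None).
- round_b: Like round_a (interchangeable).
- heater: Dry-block heater fixed to the bench: a grey block 180 x 180 x 60 mm with four wells sunk 20 mm deep into its top (60 mm above the bench), with a white console 50 mm tall along its -y side. Origin: underside centre of the grey block. Wells at x = +38 mm (square), x = -38 mm (round), y = +38 and -38 mm.
- square_well_a (a point): Centre of the mouth of a square well, 40 x 40 mm, sides parallel to the heater's x and y, 20 mm deep, mouth 60 mm above the bench. Axes as the heater, z up. A seated insert has its underside 20 mm below this point.
- square_well_b (a point): The other square well, like square_well_a.
- round_well_a (a point): Centre of the mouth of a round well, 48 mm in diameter, 20 mm deep, mouth 60 mm above the bench. Axes as the heater.
- round_well_b (a point): The other round well, like round_well_a.
- tray: Loose low steel tray, 150 mm (x) x 110 mm (y), rim 12 mm above the bench, walls and floor about 3 mm thick. Origin: centre of its underside. 0.35 kg.
- bottle: Bystander: amber bottle, 60 mm across, 150 mm tall. Origin: centre of its underside.
- jar: Bystander: small clear jar with a red cap, 52 mm across, 60 mm tall. Origin: centre of its underside.
- tube: Bystander: capped sample tube lying on the bench, 92 mm long, 17 mm thick. Origin: under its middle.
- swab_box: Bystander: cardboard box 70 x 110 x 45 mm. Origin: centre of its underside.
- bowl: Bystander: steel bowl 110 mm across, 45 mm tall. Origin: centre of its underside.
- marker: Bystander: marker pen lying on the bench, 120 mm long, 12 mm thick. Origin: under its middle.

How it is judged:
On the way, in this order (a step that is already met when the one before it is completed fails the run):
1. the collar is off the bar, lying in the tray and let go (x of collar in the frame of tray between -0.075 and 0.075 m and y of collar in the frame of tray between -0.055 and 0.055 m and z of collar in the frame of tray between -0.01 and 0.05 m and linear speed of collar below 0.03 m/s and contact force between the fingers and collar below 0.1 N), for 0.2 s.
2. every insert present sits fully down in a well of its own outline, let go (((horizontal distance between square_a and square_well_a below 0.006 m and z of square_a in the frame of square_well_a below -0.015 m and angle between square_a's own z axis and vertical below 0.12 rad and linear speed of square_a below 0.03 m/s) or (horizontal distance between square_a and square_well_b below 0.006 m and z of square_a in the frame of square_well_b below -0.015 m and angle between square_a's own z axis and vertical below 0.12 rad and linear speed of square_a below 0.03 m/s)) and ((horizontal distance between square_b and square_well_a below 0.006 m and z of square_b in the frame of square_well_a below -0.015 m and angle between square_b's own z axis and vertical below 0.12 rad and linear speed of square_b below 0.03 m/s) or (horizontal distance between square_b and square_well_b below 0.006 m and z of square_b in the frame of square_well_b below -0.015 m and angle between square_b's own z axis and vertical below 0.12 rad and linear speed of square_b below 0.03 m/s)) and ((horizontal distance between round_a and round_well_a below 0.006 m and z of round_a in the frame of round_well_a below -0.015 m and angle between round_a's own z axis and vertical below 0.12 rad and linear speed of round_a below 0.03 m/s) or (horizontal distance between round_a and round_well_b below 0.006 m and z of round_a in the frame of round_well_b below -0.015 m and angle between round_a's own z axis and vertical below 0.12 rad and linear speed of round_a below 0.03 m/s)) and ((horizontal distance between round_b and round_well_a below 0.006 m and z of round_b in the frame of round_well_a below -0.015 m and angle between round_b's own z axis and vertical below 0.12 rad and linear speed of round_b below 0.03 m/s) or (horizontal distance between round_b and round_well_b below 0.006 m and z of round_b in the frame of round_well_b below -0.015 m and angle between round_b's own z axis and vertical below 0.12 rad and linear speed of round_b below 0.03 m/s)) and contact force between the fingers and square_a below 0.1 N and contact force between the fingers and square_b below 0.1 N and contact force between the fingers and round_a below 0.1 N and contact force between the fingers and round_b below 0.1 N), for 0.2 s.
At the end, for the whole second after the job is handed in: Each insert present is at rest in a well of its own outline: within 6 mm of its centre, underside over 15 mm below the mouth, upright within 7 degrees. The collar hangs at rest on the bar, bore centre 14 mm or more inward of the free end, within 12 mm of the bar axis sideways and in height (((horizontal distance between square_a and square_well_a below 0.006 m and z of square_a in the frame of square_well_a below -0.015 m and angle between square_a's own z axis and vertical below 0.12 rad and linear speed of square_a below 0.03 m/s) or (horizontal distance between square_a and square_well_b below 0.006 m and z of square_a in the frame of square_well_b below -0.015 m and angle between square_a's own z axis and vertical below 0.12 rad and linear speed of square_a below 0.03 m/s)) and ((horizontal distance between square_b and square_well_a below 0.006 m and z of square_b in the frame of square_well_a below -0.015 m and angle between square_b's own z axis and vertical below 0.12 rad and linear speed of square_b below 0.03 m/s) or (horizontal distance between square_b and square_well_b below 0.006 m and z of square_b in the frame of square_well_b below -0.015 m and angle between square_b's own z axis and vertical below 0.12 rad and linear speed of square_b below 0.03 m/s)) and ((horizontal distance between round_a and round_well_a below 0.006 m and z of round_a in the frame of round_well_a below -0.015 m and angle between round_a's own z axis and vertical below 0.12 rad and linear speed of round_a below 0.03 m/s) or (horizontal distance between round_a and round_well_b below 0.006 m and z of round_a in the frame of round_well_b below -0.015 m and angle between round_a's own z axis and vertical below 0.12 rad and linear speed of round_a below 0.03 m/s)) and ((horizontal distance between round_b and round_well_a below 0.006 m and z of round_b in the frame of round_well_a below -0.015 m and angle between round_b's own z axis and vertical below 0.12 rad and linear speed of round_b below 0.03 m/s) or (horizontal distance between round_b and round_well_b below 0.006 m and z of round_b in the frame of round_well_b below -0.015 m and angle between round_b's own z axis and vertical below 0.12 rad and linear speed of round_b below 0.03 m/s)) and y of collar_bore in the frame of bar_tip between 0.014 and 0.26 m and x of collar_bore in the frame of bar_tip between -0.012 and 0.012 m and z of collar_bore in the frame of bar_tip between -0.012 and 0.012 m and linear speed of collar below 0.03 m/s); the robot touches nothing.
It fails at once if an insert falls to the bench or into the tray (height (world z) of any of square_a, square_b, round_a, round_b below 0.028 m).
It fails at once if a bystander (bottle, jar, sample tube, swab box, bowl or marker) is pushed more than 3 cm from its place (distance of any of bottle, jar, tube, swab_box, bowl, marker from where it was at the start of the episode above 0.03 m).
Of square_a, square_b, round_a, round_b only 2 to 4 are there at a start; the rules pass over those that are not, and their reading is None.
At some moment in a run one of tray, collar may be knocked a few centimetres aside while the robot is not near it.
It also fails if it takes over 210 s, if anything falls off the work surface, if the arm or the gripper's body presses on something with over 40 N, if the wrist force passes 120 N, or if a joint passes its speed limit or range.

## Working session

There is one attempt and no reset: what is moved stays moved. The work goes in short steps, Python scripts to look and compute and a tool call to move; the robot and the scene stay as the last step left them, time stands still between calls to the robot, and variables do not carry over. Pictures are saved under pics/ and viewed, about 12 in all and at most 16, crops included, and the job is handed in when it is done.

Besides the shell and the picture viewer there is one more tool, called after ">>>" as name(argument=value, ...), one argument or row to a line, values as JSON. arm_command: Moves the arm, as the interface text tells. Its arguments: {"type":"object","properties":{"series":{"type":"array","items":{"type":"array","items":{"type":"number"}}}},"required":["series"]}

```bash
mkdir -p pics; ls; cat > h.py <<'E'
import numpy as np, cv2
from bench import ctrl, camera, camera_model
from scipy.spatial.transform import Rotation as R
def rot(a):
    a=np.array(a,float)
    return a if a.shape==(3,3) else R.from_quat(np.roll(a,-1)).as_matrix()
def pts(m,d):  # world points from depth (pinhole)
    K=np.array(m["K"]);v,u=np.indices(d.shape)
    P=np.stack([(u-K[0,2])/K[0,0]*d,(v-K[1,2])/K[1,1]*d,d],-1)
    return P@rot(m["attitude"]).T+np.array(m["position"])
def save(n,im): cv2.imwrite("pics/"+n+".png",im[...,::-1])
def tool(dw):  # world shift -> tool shift
    return rot(ctrl.get_obs()["eef_rot"]).T@np.array(dw)
E
python3 - <<'E'
from h import *
for n in("scene","top"):
    m=camera_model(n);im,d=camera(n);save(n+"0",im);np.savez(n+"0",im=im,d=d,P=pts(m,d));print(n,m)
print(camera_model("wrist")); print(ctrl.get_obs())
E
```

```text
pics
scene {'K': array([[539.29053842,   0.        , 276.23890384],
       [  0.        , 539.29053842, 208.7561579 ],
       [  0.        ,   0.        ,   1.        ]]), 'position': array([ 1.20233617, -0.44540417,  1.16034694]), 'attitude': array([-0.28612038,  0.84062847,  0.43484871, -0.14961783])}
top {'K': array([[486.94970424,   0.        , 277.1134135 ],
       [  0.        , 486.94970424, 204.97276103],
       [  0.        ,   0.        ,   1.        ]]), 'position': array([0.2673328 , 0.04904388, 1.57972756]), 'attitude': array([-0.06341015,  0.71393541, -0.69351312,  0.07290365])}
{'K': array([[325.1922621 ,   0.        , 278.14587255],
       [  0.        , 325.1922621 , 208.89571276],
       [  0.        ,   0.        ,   1.        ]]), 'position': array([ 0.24703653, -0.52279165,  0.3726031 ]), 'attitude': array([ 0.1188678 ,  0.79990081, -0.58169275, -0.08753678])}
{'time_s': 0.1, 'q': array([-1.46427752e+00,  1.81499575e-01,  1.60790705e+00,  5.14487618e-06,
        1.35382387e+00, -2.06305482e-01]), 'dq': array([ 7.66644570e-05, -2.69663883e-03, -4.93795447e-04,  1.44037714e-03,
       -1.38932188e-03, -3.80598490e-04]), 'joint_efforts': array([ 3.20872896e-04, -4.45877230e+01, -3.52237988e+01, -4.20546330e-04,
        4.16243696e-03,  4.81866186e-05]), 'eef_pos': array([ 0.17692715, -0.54669398,  0.30305616]), 'eef_rot': array([-8.17779861e-04,  9.87792294e-01,  1.55774561e-01,  4.33504543e-05]), 'wrist_force': array([-0.03226821,  0.26995758,  0.39496883]), 'torque': array([-0.03674998,  0.02982528, -0.04191004]), 'opening': 0.9996830972770987}
```

View pics/scene0.png

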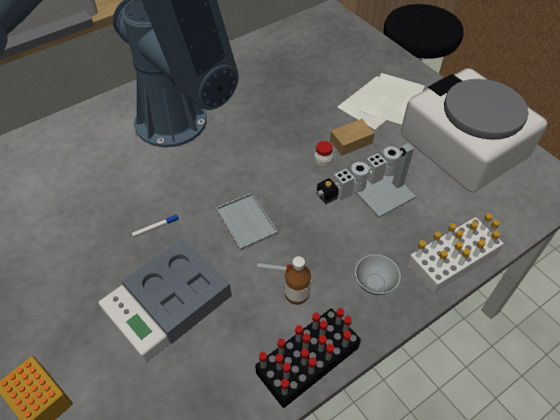

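View pics/top0.png

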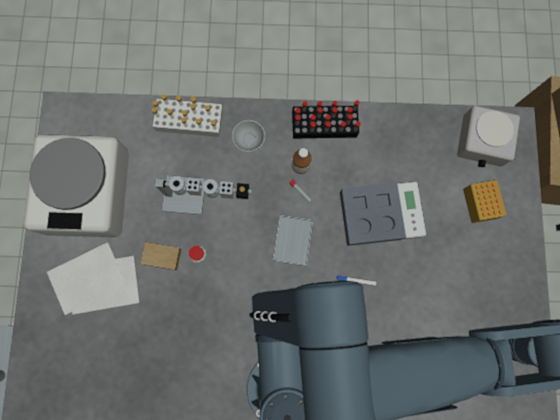

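Bar at top view (160–250, 187): the collar at (242,190), then square (227,188), round (210,187), square (194,186), round (177,184), so all four are present. Tray is at (293,240), heater at (375,213) with its console on the right.

```bash
python3 - <<'E'
from h import *
z=np.load("top0.npz");P=z["P"];im=z["im"]
def reg(u0,u1,v0,v1,z0,z1):
    Q=P[v0:v1,u0:u1].reshape(-1,3);return Q[(Q[:,2]>z0)&(Q[:,2]<z1)]
def rect(n,Q):
    if len(Q)<3: print(n,len(Q));return
    r=cv2.minAreaRect((Q[:,:2]*1000).astype(np.float32));print(n,len(Q),np.round(r[0],1),np.round(r[1],1),round(r[2],1),"zmed",np.median(Q[:,2]).round(4))
rect("heater",reg(335,412,175,250,.055,.066))
rect("heater+cons",reg(335,432,175,250,.04,.066))
rect("console",reg(335,432,175,250,.046,.054))
rect("tray",reg(265,322,205,275,.006,.02))
rect("base",reg(155,215,180,225,.008,.016))
Q=reg(150,260,165,205,.155,.178);rect("bar things",Q)
for a,b,n in((236,252,"collar"),(220,236,"sq1"),(202,219,"r1"),(187,202,"sq2"),(168,187,"r2"),(155,168,"post")):
    rect(n,reg(a,b,170,205,.157,.178))
print("bench z",np.median(reg(300,330,280,290,-.05,.05)[:,2]), P[187,250],P[190,242])
z=np.load("scene0.npz");P=z["P"]
rect("s heater",reg(95,240,235,350,.055,.066))
rect("s tray",reg(210,285,185,255,.006,.02))
rect("s base",reg(350,420,165,220,.008,.016))
rect("s bar",reg(310,415,135,210,.158,.174))
for a,b,n in((316,337,"collar"),(334,354,"sq1"),(350,370,"r1"),(367,386,"sq2"),(383,402,"r2")):
    rect(n,reg(a,b,140,205,.163,.1745))
for a,b,c,d,n in((280,312,250,310,"bottle"),(310,335,135,168,"jar"),(330,376,118,155,"box"),(355,402,255,298,"bowl"),(253,290,260,274,"tube"),(130,182,212,238,"marker")):
    Q=reg(a,b,c,d,.008,.2);print(n,np.median(Q,0).round(3),Q.min(0).round(3),Q.max(0).round(3))
E
```

```text
heater 2342 [ 554.4 -295.3] [181.1 224.2] 7.9 zmed 0.0602
heater+cons 3963 [ 556.4 -309.3] [181.6 252.4] 7.9 zmed 0.0572
console 963 [ 555.4 -308.6] [179.5 250.6] 8.0 zmed 0.0504
tray 549 [463.9 -24.2] [225.7 178.7] 1.8 zmed 0.008
base 567 [583.3 330.8] [187.4 145.1] 84.9 zmed 0.0113
bar things 949 [595.9 257. ] [287.5  43.8] 86.3 zmed 0.1674
collar 163 [589.6 136.9] [41.7 39.6] 84.8 zmed 0.1623
sq1 156 [592.9 183. ] [44.2 36.4] 86.0 zmed 0.1682
r1 183 [594.5 233.9] [41.2 42.7] 51.0 zmed 0.1694
sq2 162 [598.9 283.8] [42. 38.] 84.2 zmed 0.1686
r2 188 [598.3 330.2] [55.1 41.9] 46.1 zmed 0.1688
post 57 [603.8 383. ] [35.3 23.4] 80.3 zmed 0.1606
bench z -0.0006369460698003593 [ 0.63484934  0.12390422 -0.00095631] [0.58541728 0.13919493 0.169217  ]
s heater 4343 [ 550.9 -306. ] [184.3 246. ] 8.0 zmed 0.0605
s tray 662 [448.  -11.3] [194.  220.6] 53.5 zmed 0.0081
s base 1100 [610.7 337.2] [140.5 137.1] 7.8 zmed 0.0125
s bar 1189 [593.3 257.3] [290.9  47.8] 87.3 zmed 0.1679
collar 102 [587.  147.8] [39.  55.9] 0.2 zmed 0.1653
sq1 226 [588.5 188.1] [82.6 40. ] 88.0 zmed 0.1694
r1 259 [590.3 235.8] [43.1 88.8] 43.5 zmed 0.1693
sq2 224 [594.5 285.4] [89.8 41.2] 87.6 zmed 0.1693
r2 219 [603.2 329.5] [42.5 66.4] 46.7 zmed 0.1696
bottle [ 0.723 -0.052  0.094] [ 0.627 -0.073  0.008] [ 0.742 -0.013  0.155]
jar [0.412 0.275 0.042] [0.349 0.255 0.008] [0.431 0.351 0.069]
box [0.405 0.385 0.044] [0.29  0.283 0.008] [0.578 0.503 0.169]
bowl [0.785 0.15  0.026] [0.741 0.08  0.008] [0.85  0.191 0.051]
tube [ 0.626 -0.05   0.014] [ 0.589 -0.077  0.008] [ 0.704 -0.015  0.11 ]
marker [ 0.336 -0.228  0.013] [ 0.321 -0.29   0.008] [ 0.376 -0.165  0.02 ]
```

```bash
cat >> h.py <<'E'
def Rt(yaw):  # tool down, tool x at world angle yaw (deg)
    c,s=np.cos(np.radians(yaw)),np.sin(np.radians(yaw));return np.array([[c,s,0],[s,-c,0],[0,0,-1.]])
YS=86.4; O=np.array([.5947,.238,0])  # stand yaw of its +y, origin
def S(x,y,z,yaw=None):  # stand coords -> world target (of TCP)
    a=np.radians(YS-90);return (O[0]+np.cos(a)*x-np.sin(a)*y,O[1]+np.sin(a)*x+np.cos(a)*y,z,YS if yaw is None else yaw)
def plan(*T):
    o=ctrl.get_obs();p=np.array(o["eef_pos"]);A=rot(o["eef_rot"])
    print("now",p.round(4),"t",round(o["time_s"],1))
    for t in T:
        B=Rt(t[3]);s=A.T@(np.array(t[:3])-p);r=R.from_matrix(A.T@B).as_rotvec(degrees=True)
        print(np.round(t,3),"->",s.round(4),r.round(1),"L",np.linalg.norm(s).round(3));p=np.array(t[:3]);A=B
E
python3 - <<'E'
from h import *
plan((.29,-.34,.30,55),(.40,-.12,.30,YS),(.5,.02,.30,YS),S(0,-.12,.30))
E
```

```text
now [ 0.1769 -0.5467  0.3031] t 0.1
[ 0.29 -0.34  0.3  55.  ] -> [ 0.1712 -0.1619  0.0034] [ -0.1  -0.  -37.1] L 0.236
[ 0.4  -0.12  0.3  86.4 ] -> [ 0.2433 -0.0361  0.    ] [  0.    0.  -31.4] L 0.246
[5.00e-01 2.00e-02 3.00e-01 8.64e+01] -> [0.146 0.091 0.   ] [0. 0. 0.] L 0.172
[ 0.587  0.118  0.3   86.4  ] -> [0.1035 0.0808 0.    ] [0. 0. 0.] L 0.131
```

>>> arm_command(
  series=[
    [0.171,-0.162,0.003,0,0,-37.1,0.085],
    [0.171,-0.162,0.003,0,0,-37.1,0.085],
    [0.171,-0.162,0.003,0,0,-37.1,0.085],
    [0.171,-0.162,0.003,0,0,-37.1,0.085],
    [0.171,-0.162,0.003,0,0,-37.1,0.085],
  ],
)

```text
time_s: 0.6
eef_pos: [0.2905, -0.3375, 0.3003]
eef_rot: [-0.001, 0.886, 0.464, 0.0]
wrist_force: [-0.1, 0.0, -0.1]
opening: 0.996
```

>>> arm_command(
  series=[
    [0.243,-0.036,0,0,0,-31.4,0.085],
    [0.243,-0.036,0,0,0,-31.4,0.085],
    [0.243,-0.036,0,0,0,-31.4,0.085],
    [0.243,-0.036,0,0,0,-31.4,0.085],
    [0.243,-0.036,0,0,0,-31.4,0.085],
  ],
)

```text
time_s: 1.1
eef_pos: [0.3999, -0.1183, 0.3008]
eef_rot: [0.0, 0.728, 0.686, 0.0]
wrist_force: [0.5, -0.7, -1.1]
opening: 1.001
```

>>> arm_command(
  series=[
    [0.146,0.091,0,0,0,0,0.085],
    [0.146,0.091,0,0,0,0,0.085],
    [0.146,0.091,0,0,0,0,0.085],
    [0.146,0.091,0,0,0,0,0.085],
    [0.146,0.091,0,0,0,0,0.085],
  ],
)

```text
time_s: 1.6
eef_pos: [0.5003, 0.0219, 0.3004]
eef_rot: [-0.0, 0.727, 0.686, 0.0]
wrist_force: [-0.2, -0.5, -0.5]
opening: 0.994
```

>>> arm_command(
  series=[
    [0.103,0.081,0,0,0,0,0.085],
    [0.103,0.081,0,0,0,0,0.085],
    [0.103,0.081,0,0,0,0,0.085],
    [0.103,0.081,0,0,0,0,0.085],
    [0.103,0.081,0,0,0,0,0.085],
  ],
)

```text
time_s: 2.1
eef_pos: [0.5863, 0.1165, 0.3001]
eef_rot: [-0.0, 0.729, 0.685, -0.001]
wrist_force: [-0.5, 1.0, -0.2]
opening: 0.999
```

```bash
cat >> h.py <<'E'
def wrist(name,dst=None):
    m=camera_model("wrist");im,d=camera("wrist");save(name,im)
    K=np.array(m["K"]);v,u=np.indices(d.shape)
    x=(u-K[0,2])/K[0,0];y=(v-K[1,2])/K[1,1];r=np.hypot(x,y)+1e-9
    ray=np.stack([x/r*np.tan(r),y/r*np.tan(r),np.ones_like(r)],-1)
    P=(ray*d[...,None])@rot(m["attitude"]).T+np.array(m["position"]);P[d==0]=np.nan
    W=ray@rot(m["attitude"]).T   # world rays
    np.savez(name,im=im,P=P,W=W,c=m["position"]);return im,P,W,np.array(m["position"])
def toS(p):
    a=np.radians(YS-90);d=np.asarray(p)[...,:2]-O[:2];return np.stack([np.cos(a)*d[...,0]+np.sin(a)*d[...,1],-np.sin(a)*d[...,0]+np.cos(a)*d[...,1]],-1)
E
python3 - <<'E'
from h import *
im,P,W,c=wrist("w1")
print(ctrl.get_obs()["eef_pos"],c)
s=toS(P)
Q=s[(P[...,2]>.157)&(P[...,2]<.177)&(abs(s[...,0])<.05)&(s[...,1]<.16)]
h,e=np.histogram(Q[:,1],np.arange(-.14,.17,.005))
for a,n in zip(e,h):
    q=Q[(Q[:,1]>=a)&(Q[:,1]<a+.005)]
    if n>20: print(round(a,3),n,(q[:,0].min()*1000).round(1),(q[:,0].max()*1000).round(1))
r=cv2.minAreaRect((Q*1000).astype(np.float32));print(r)
E
```

```text
[0.58609477 0.11607918 0.30029273] [0.59058029 0.19180623 0.36953861]
-0.115 388 -21.6 17.7
-0.11 401 -22.0 18.2
-0.105 381 -22.0 18.1
-0.1 448 -21.9 18.0
-0.095 522 -21.7 17.8
-0.09 444 -21.6 17.1
-0.085 482 -22.1 17.5
-0.08 127 -21.9 17.4
-0.07 174 -19.9 15.4
-0.065 468 -20.5 15.4
-0.06 470 -20.5 15.4
-0.055 468 -20.4 15.2
-0.05 467 -19.8 15.8
-0.045 474 -20.3 15.8
-0.04 472 -20.3 15.2
-0.035 398 -20.2 15.1
-0.025 180 -13.2 8.7
-0.02 408 -19.6 14.5
-0.015 498 -22.0 17.4
-0.01 541 -23.9 18.7
-0.005 553 -24.6 19.4
0.0 538 -24.0 19.2
0.005 489 -22.7 18.2
0.01 410 -20.9 15.7
0.015 258 -16.6 11.5
((-3.0754928588867188, -43.04945373535156), (143.48582458496094, 44.02793884277344), 89.35615539550781)
```

View pics/w1.png

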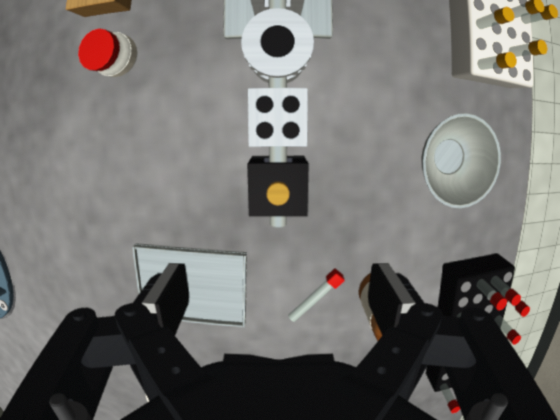

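Square at (277,118), collar at (278,186), bar tip at (278,222) and the tray corners (133,245), (246,252), (245,326) are clear. I refine the stand frame and measure the tray.

```bash
sed -i 's/^YS=86.4; O=.*/YS=86.7; O=np.array([.5924,.242,0])/' h.py; python3 - <<'E'
from h import *
z=np.load("w1.npz");W=z["W"];c=z["c"]
f=lambda u,v,h:(c+W[v,u]*((h-c[2])/W[v,u,2])).round(4)
a,b,d=f(133,245,.012),f(246,252,.012),f(245,326,.012);print(a,b,d,np.linalg.norm(a-b),np.linalg.norm(b-d),"centre",(a+d)/2)
T=(a+d)/2
print("tip",toS(f(278,227,.15)))
plan(S(0,-.103,.30),S(0,-.103,.204),S(0,-.103,.208),S(0,-.165,.208),S(0,-.165,.26),(T[0],T[1]+.12,.26,YS),(T[0],T[1],.26,YS))
E
```

```text
[0.3932 0.0458 0.012 ] [0.5405 0.0308 0.012 ] [ 0.5272 -0.0811  0.012 ] 0.14806177764703488 0.11268762132550318 centre [ 0.4602  -0.01765  0.012  ]
tip [-6.95358853e-05 -1.30820928e-01]
now [0.5861 0.1161 0.3003] t 2.1
[ 0.586  0.139  0.3   86.7  ] -> [ 0.0231 -0.0011  0.0003] [-0.1  0.  -0.3] L 0.023
[ 0.586  0.139  0.204 86.7  ] -> [0.    0.    0.096] [0. 0. 0.] L 0.096
[ 0.586  0.139  0.208 86.7  ] -> [ 0.     0.    -0.004] [0. 0. 0.] L 0.004
[5.83e-01 7.70e-02 2.08e-01 8.67e+01] -> [-0.062  0.     0.   ] [0. 0. 0.] L 0.062
[5.83e-01 7.70e-02 2.60e-01 8.67e+01] -> [ 0.     0.    -0.052] [0. 0. 0.] L 0.052
[ 0.46   0.102  0.26  86.7  ] -> [ 0.018  -0.1239  0.    ] [0. 0. 0.] L 0.125
[ 4.60e-01 -1.80e-02  2.60e-01  8.67e+01] -> [-0.1198  0.0069  0.    ] [0. 0. 0.] L 0.12
```

>>> arm_command(
  series=[
    [0.023,-0.001,0,0,0,-0.3,0.085],
    [0.023,-0.001,0,0,0,-0.3,0.085],
    [0.023,-0.001,0.032,0,0,-0.3,0.085],
    [0.023,-0.001,0.064,0,0,-0.3,0.085],
    [0.023,-0.001,0.096,0,0,-0.3,0.085],
  ],
)

```text
time_s: 2.65
eef_pos: [0.5869, 0.1385, 0.2045]
eef_rot: [0.001, 0.727, 0.686, 0.0]
wrist_force: [0.1, 0.9, -0.4]
opening: 0.994
```

>>> arm_command(
  series=[
    [0,0,0,0,0,0,0.06],
    [0,0,0,0,0,0,0.03],
    [0,0,0,0,0,0,0.03],
    [0,0,0,0,0,0,0.03],
    [0,0,0,0,0,0,0.03],
  ],
)

```text
time_s: 3.15
eef_pos: [0.5886, 0.1399, 0.2076]
eef_rot: [0.002, 0.727, 0.687, 0.001]
wrist_force: [-1.1, -1.9, 6.8]
opening: 0.458
```

>>> arm_command(
  series=[
    [0,0,0,0,0,0,0.02],
    [0,0,0,0,0,0,0.02],
    [0,0,0,0,0,0,0.02],
    [0,0,0,0,0,0,0.02],
    [0,0,0,0,0,0,0.02],
  ],
)

```text
time_s: 3.65
eef_pos: [0.5887, 0.1398, 0.2076]
eef_rot: [0.002, 0.727, 0.687, 0.001]
wrist_force: [-0.5, -2.0, 6.4]
opening: 0.453
```

>>> arm_command(
  series=[
    [0,0,-0.004,0,0,0,0.02],
    [0,0,-0.0075,0,0,0,0.02],
    [0,0,-0.0075,0,0,0,0.02],
    [0,0,-0.0075,0,0,0,0.02],
    [0,0,-0.0075,0,0,0,0.02],
  ],
)

```text
time_s: 4.15
eef_pos: [0.587, 0.1403, 0.2121]
eef_rot: [-0.0, 0.727, 0.687, -0.0]
wrist_force: [0.1, -0.6, -1.4]
opening: 0.456
```

>>> arm_command(
  series=[
    [-0.015,0,0,0,0,0,0.02],
    [-0.03,0,0,0,0,0,0.02],
    [-0.045,0,0,0,0,0,0.02],
    [-0.06,0,0,0,0,0,0.02],
    [-0.072,0,0,0,0,0,0.02],
  ],
)

```text
time_s: 4.65
eef_pos: [0.5831, 0.0663, 0.2124]
eef_rot: [0.0, 0.727, 0.686, -0.0]
wrist_force: [-0.1, -0.2, -1.2]
opening: 0.463
```

>>> arm_command(
  series=[
    [0,0,0,0,0,0,0.02],
    [0,0,-0.025,0,0,0,0.02],
    [0,0,-0.05,0,0,0,0.02],
    [0,-0.04,-0.05,0,0,0,0.02],
    [0,-0.08,-0.05,0,0,0,0.02],
  ],
)

```text
time_s: 5.15
eef_pos: [0.5033, 0.073, 0.2633]
eef_rot: [0.001, 0.727, 0.687, 0.001]
wrist_force: [-0.7, 0.5, -0.7]
opening: 0.457
```

```bash
python3 - <<'E'
from h import *
im,P,W,c=wrist("w2")
im,d=camera("top");save("top1",im);Q=pts(camera_model("top"),d);
s=Q[200:275,262:325].reshape(-1,3);s=s[(s[:,2]>.005)&(s[:,2]<.02)]
s=s[(abs(s[:,0]-.46)<.1)&(abs(s[:,1]+.018)<.09)]
print(cv2.minAreaRect((s[:,:2]*1000).astype(np.float32)),np.median(s,0))
plan((.460,-.018,.26,YS),(.460,-.018,.092,YS))
E
```

```text
((461.6546936035156, -19.58185577392578), (196.34442138671875, 175.50115966796875), 0.6025724411010742) [ 0.46415193 -0.04015653  0.0070688 ]
now [0.4982 0.074  0.2608] t 5.2
[ 4.60e-01 -1.80e-02  2.60e-01  8.67e+01] -> [-0.094  -0.033   0.0009] [-0.3 -0.   0.1] L 0.1
[ 4.60e-01 -1.80e-02  9.20e-02  8.67e+01] -> [0.    0.    0.168] [0. 0. 0.] L 0.168
```

View pics/w2.png

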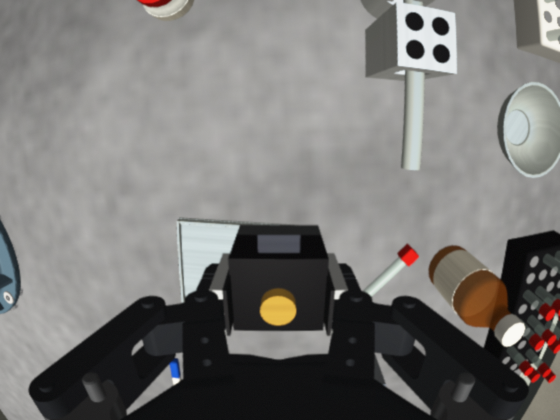

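>>> arm_command(
  series=[
    [-0.047,-0.017,0,0,0,0,0.02],
    [-0.094,-0.033,0.0,0,0,0,0.02],
    [-0.094,-0.033,0.05,0,0,0,0.02],
    [-0.094,-0.033,0.1,0,0,0,0.02],
    [-0.094,-0.033,0.14,0,0,0,0.02],
  ],
)

```text
time_s: 5.75
eef_pos: [0.4649, -0.0195, 0.1208]
eef_rot: [0.0, 0.728, 0.686, 0.0]
wrist_force: [0.6, -0.8, -1.4]
opening: 0.459
```

>>> arm_command(
  series=[
    [0,0,0.015,0,0,0,0.02],
    [0,0,0.03,0,0,0,0.02],
    [0,0,0.03,0,0,0,0.02],
    [0,0,0.03,0,0,0,0.02],
    [0,0,0.03,0,0,0,0.02],
  ],
)

```text
time_s: 6.25
eef_pos: [0.4659, -0.0193, 0.0935]
eef_rot: [0.001, 0.727, 0.687, 0.001]
wrist_force: [-1.1, 0.8, -1.1]
opening: 0.456
```

Lower a bit more, open, wait, rise.

>>> arm_command(
  series=[
    [0,0,0.0045,0,0,0,0.02],
    [0,0,0.0045,0,0,0,0.02],
    [0,0,0.0045,0,0,0,0.085],
    [0,0,0.0045,0,0,0,0.085],
    [0,0,0.0045,0,0,0,0.085],
  ],
)

```text
time_s: 6.75
eef_pos: [0.4649, -0.019, 0.0879]
eef_rot: [-0.0, 0.727, 0.687, -0.0]
wrist_force: [0.2, 0.5, 0.8]
opening: 0.94
```

>>> arm_command(
  series=[
    [0,0,0,0,0,0,0.085],
    [0,0,-0.02,0,0,0,0.085],
    [0,0,-0.06,0,0,0,0.085],
    [0,0,-0.11,0,0,0,0.085],
    [0,0,-0.16,0,0,0,0.085],
  ],
)

```text
time_s: 7.25
eef_pos: [0.4642, -0.0189, 0.2491]
eef_rot: [-0.001, 0.727, 0.687, -0.0]
wrist_force: [0.4, -1.2, -0.7]
opening: 0.995
```

```bash
python3 - <<'E'
from h import *
im,P,W,c=wrist("w3")
plan((.50,.05,.29,YS),S(0,-.13,.29),S(0,-.053,.29),S(0,-.053,.206))
E
```

```text
now [ 0.4684 -0.0199  0.2581] t 7.3
[5.00e-01 5.00e-02 2.90e-01 8.67e+01] -> [ 0.0715  0.028  -0.0317] [0.7 0.2 0. ] L 0.083
[ 0.585  0.112  0.29  86.7  ] -> [0.067  0.0812 0.    ] [0. 0. 0.] L 0.105
[ 0.589  0.189  0.29  86.7  ] -> [ 0.077 -0.     0.   ] [0. 0. 0.] L 0.077
[ 0.589  0.189  0.206 86.7  ] -> [0.    0.    0.084] [0. 0. 0.] L 0.084
```

View pics/w3.png

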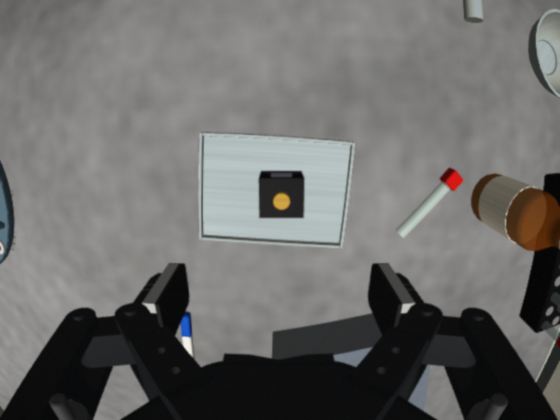

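Collar stands in the tray at (281,195), let go. Next, a close look at the heater before taking the inserts.

```bash
python3 - <<'E'
from h import *
plan((.49,-.18,.29,97.9),(.545,-.345,.30,97.9))
E
```

```text
now [ 0.4684 -0.0199  0.2581] t 7.3
[ 0.49 -0.18  0.29 97.9 ] -> [-0.1587  0.031  -0.031 ] [  0.7   0.2 -11.2] L 0.165
[ 0.545 -0.345  0.3   97.9  ] -> [-0.171   0.0318 -0.01  ] [0. 0. 0.] L 0.174
```

>>> arm_command(
  series=[
    [-0.04,0.008,-0.031,0,0,-6,0.085],
    [-0.08,0.016,-0.031,0,0,-11.2,0.085],
    [-0.12,0.024,-0.031,0,0,-11.2,0.085],
    [-0.159,0.031,-0.031,0,0,-11.2,0.085],
    [-0.159,0.031,-0.031,0,0,-11.2,0.085],
  ],
)

```text
time_s: 7.8
eef_pos: [0.4871, -0.1838, 0.2788]
eef_rot: [0.001, 0.658, 0.753, -0.0]
wrist_force: [0.3, 0.5, 0.4]
opening: 0.996
```

>>> arm_command(
  series=[
    [-0.045,0.008,-0.01,0,0,0,0.085],
    [-0.09,0.016,-0.01,0,0,0,0.085],
    [-0.135,0.024,-0.01,0,0,0,0.085],
    [-0.171,0.032,-0.01,0,0,0,0.085],
    [-0.171,0.032,-0.01,0,0,0,0.085],
  ],
)

```text
time_s: 8.3
eef_pos: [0.5424, -0.3481, 0.2876]
eef_rot: [0.0, 0.658, 0.753, -0.0]
wrist_force: [0.3, 0.1, -0.3]
opening: 0.992
```

```bash
python3 - <<'E'
from h import *
im,P,W,c=wrist("w4");print(ctrl.get_obs()["eef_pos"],c)
z=P[...,2]
M=((z>.054)&(z<.066)).astype(np.uint8)
cs,h=cv2.findContours(M,cv2.RETR_CCOMP,cv2.CHAIN_APPROX_NONE)
for k,q in enumerate(cs):
    if len(q)<60: continue
    q=q[:,0]
    w=c+W[q[:,1],q[:,0]]*((.060-c[2])/W[q[:,1],q[:,0],2])[:,None]
    r=cv2.minAreaRect((w[:,:2]*1000).astype(np.float32));print("outer" if h[0,k,3]<0 else "hole",len(q),np.round(r[0],1),np.round(r[1],1),round(r[2],1),q.mean(0).round())
E
```

```text
[ 0.54199619 -0.34577641  0.28749931] [ 0.53193667 -0.27332095  0.35708484]
outer 743 [ 546.8 -272.4] [180.3 179.5] 8.0 [293. 114.]
hole 167 [ 588.9 -304.5] [41.1 41.3] 8.4 [335. 155.]
hole 146 [ 515. -315.] [48.1 47.9] 53.2 [255. 155.]
hole 168 [ 578.6 -230.5] [40.8 41.4] 7.9 [336.  75.]
hole 148 [ 504.4 -241. ] [47.5 47.7] 52.9 [253.  74.]
```

View pics/w4.png

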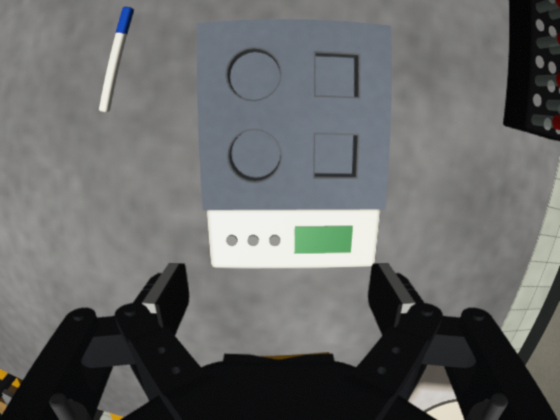

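Heater is clear: round wells at (254,74),(255,155), square at (336,75),(335,155); fits agree to about 1 mm. Now for the first square insert.

```bash
cat >> h.py <<'E'
HC=np.array([.5468,-.2724]);YH=98.0
def H(x,y,z):
    a=np.radians(YH-90);return (HC[0]+np.cos(a)*x-np.sin(a)*y,HC[1]+np.sin(a)*x+np.cos(a)*y,z,YH)
def tops(P,zmin=.164,zmax=.176):  # insert tops on the bar, stand frame
    s=toS(P);M=((P[...,2]>zmin)&(P[...,2]<zmax)&(abs(s[...,0])<.05)&(s[...,1]<.125)).astype(np.uint8)
    M=cv2.morphologyEx(M,cv2.MORPH_OPEN,np.ones((3,3)))
    n,L=cv2.connectedComponents(M)
    for k in range(1,n):
        q=s[L==k]
        if len(q)>400:
            r=cv2.minAreaRect((q*1000).astype(np.float32));lo,hi=q.min(0)*1000,q.max(0)*1000
            print("top",len(q),np.round(r[0],1),np.round(r[1],1),round(r[2],1),"y",lo[1].round(1),hi[1].round(1),"x",lo[0].round(1),hi[0].round(1))
E
python3 - <<'E'
from h import *
tops(np.load("w1.npz")["P"])
plan((.49,-.18,.29,94),(.50,.02,.30,YS),S(0,-.12,.30),S(0,-.054,.30),S(0,-.054,.203))
E
```

```text
top 3810 [-0.2 -5.4] [44.  43.3] 79.6 y -27.1 16.6 x -22.1 21.9
top 3391 [ -0.1 -52.6] [35.6 36.3] 89.7 y -70.5 -34.8 x -18.3 18.1
top 412 [  -0.  -100.4] [13.9 13.7] 57.1 y -107.8 -93.3 x -6.8 6.5
now [ 0.542  -0.3458  0.2875] t 8.3
[ 0.49 -0.18  0.29 94.  ] -> [ 0.1713 -0.029  -0.0022] [-0.1 -0.1  3.8] L 0.174
[5.00e-01 2.00e-02 3.00e-01 8.67e+01] -> [ 0.1988  0.0239 -0.01  ] [0.  0.  7.3] L 0.2
[ 0.585  0.122  0.3   86.7  ] -> [0.107  0.0795 0.    ] [0. 0. 0.] L 0.133
[ 0.589  0.188  0.3   86.7  ] -> [0.066 0.    0.   ] [0. 0. 0.] L 0.066
[ 0.589  0.188  0.203 86.7  ] -> [0.    0.    0.097] [0. 0. 0.] L 0.097
```

>>> arm_command(
  series=[
    [0.043,-0.007,-0.003,0,0,3.8,0.085],
    [0.086,-0.015,-0.006,0,0,3.8,0.085],
    [0.13,-0.022,-0.009,0,0,3.8,0.085],
    [0.171,-0.029,-0.012,0,0,3.8,0.085],
    [0.171,-0.029,-0.012,0,0,3.8,0.085],
  ],
)

```text
time_s: 8.85
eef_pos: [0.488, -0.1734, 0.3008]
eef_rot: [-0.001, 0.679, 0.734, 0.001]
wrist_force: [-0.3, -0.4, 0.1]
opening: 0.994
```

>>> arm_command(
  series=[
    [0.045,0.005,0,0,0,7.3,0.085],
    [0.09,0.01,0,0,0,7.3,0.085],
    [0.135,0.015,0,0,0,7.3,0.085],
    [0.18,0.02,0,0,0,7.3,0.085],
    [0.199,0.024,0,0,0,7.3,0.085],
  ],
)

```text
time_s: 9.35
eef_pos: [0.4984, 0.025, 0.3008]
eef_rot: [-0.0, 0.725, 0.688, 0.0]
wrist_force: [0.2, 0.4, -0.4]
opening: 0.997
```

>>> arm_command(
  series=[
    [0.036,0.027,0,0,0,0,0.085],
    [0.072,0.053,0,0,0,0,0.085],
    [0.107,0.08,0,0,0,0,0.085],
    [0.14,0.08,0,0,0,0,0.085],
    [0.173,0.08,0,0,0,0,0.085],
  ],
)

```text
time_s: 9.85
eef_pos: [0.5887, 0.1913, 0.3001]
eef_rot: [-0.0, 0.726, 0.687, -0.0]
wrist_force: [-0.5, 0.7, 0.2]
opening: 0.995
```

>>> arm_command(
  series=[
    [0,0,0,0,0,0,0.085],
    [0,0,0,0,0,0,0.085],
    [0,0,0,0,0,0,0.085],
    [0,0,0,0,0,0,0.085],
    [0,0,0,0,0,0,0.085],
  ],
)

```text
time_s: 10.35
eef_pos: [0.5889, 0.1884, 0.3011]
eef_rot: [0.0, 0.727, 0.687, 0.0]
wrist_force: [0.6, -0.5, -0.5]
opening: 0.993
```

```bash
python3 - <<'E'
from h import *
plan(S(0,-.0526,.29),S(0,-.0526,.203));print(ctrl.get_obs()["eef_rot"])
E
```

```text
now [0.5889 0.1884 0.3011] t 10.3
[ 0.589  0.189  0.29  86.7  ] -> [0.0011 0.0004 0.0111] [0. 0. 0.] L 0.011
[ 0.589  0.189  0.203 86.7  ] -> [0.    0.    0.087] [0. 0. 0.] L 0.087
[9.23253375e-05 7.26924466e-01 6.86717416e-01 6.00825528e-05]
```

>>> arm_command(
  series=[
    [0.001,0,0.03,0,0,0,0.085],
    [0.001,0,0.06,0,0,0,0.085],
    [0.001,0,0.08,0,0,0,0.085],
    [0.001,0,0.097,0,0,0,0.085],
    [0.001,0,0.097,0,0,0,0.085],
  ],
)

```text
time_s: 10.85
eef_pos: [0.5874, 0.1894, 0.201]
eef_rot: [-0.002, 0.727, 0.687, -0.002]
wrist_force: [-0.8, 0.3, 0.4]
opening: 0.998
```

>>> arm_command(
  series=[
    [0,0,0,0,0,0,0.05],
    [0,0,0,0,0,0,0.02],
    [0,0,0,0,0,0,0.02],
    [0,0,0,0,0,0,0.02],
    [0,0,0,0,0,0,0.02],
  ],
)

```text
time_s: 11.35
eef_pos: [0.5896, 0.1904, 0.2054]
eef_rot: [0.001, 0.726, 0.687, 0.001]
wrist_force: [-1.5, -0.5, 6.2]
opening: 0.416
```

>>> arm_command(
  series=[
    [0,0,0,0,0,0,0.02],
    [0,0,-0.003,0,0,0,0.02],
    [0,0,-0.006,0,0,0,0.02],
    [0,0,-0.006,0,0,0,0.02],
    [0,0,-0.006,0,0,0,0.02],
  ],
)

```text
time_s: 11.85
eef_pos: [0.5888, 0.1903, 0.2096]
eef_rot: [-0.0, 0.726, 0.687, -0.0]
wrist_force: [0.2, 0.5, -1.1]
opening: 0.413
```

>>> arm_command(
  series=[
    [-0.015,0,0,0,0,0,0.02],
    [-0.04,0,0,0,0,0,0.02],
    [-0.065,0,0,0,0,0,0.02],
    [-0.09,0,0,0,0,0,0.02],
    [-0.115,0,0,0,0,0,0.02],
  ],
)

```text
time_s: 12.35
eef_pos: [0.5821, 0.0736, 0.2096]
eef_rot: [-0.0, 0.726, 0.687, -0.0]
wrist_force: [0.3, -0.0, -2.0]
opening: 0.415
```

>>> arm_command(
  series=[
    [-0.005,0,0,0,0,0,0.02],
    [-0.02,0,-0.01,0,0,0,0.02],
    [-0.03,0,-0.04,0,0,0,0.02],
    [-0.03,0,-0.07,0,0,0,0.02],
    [-0.03,0,-0.08,0,0,0,0.02],
  ],
)

```text
time_s: 12.85
eef_pos: [0.5824, 0.045, 0.2942]
eef_rot: [0.002, 0.726, 0.687, 0.002]
wrist_force: [0.9, 0.6, -1.5]
opening: 0.415
```

```bash
python3 - <<'E'
from h import *
wrist("w5");plan((.50,-.08,.285,90),H(.038,.038,.27),H(.038,.038,.185),H(.038,.038,.142))
im,P,W,c=wrist("w5")
o=ctrl.get_obs();q=(P-np.array(o["eef_pos"]))@rot(o["eef_rot"])
m=(q[...,2]>.02)&(q[...,2]<.05)&(abs(q[...,0])<.05)&(abs(q[...,1])<.0175)
t=q[m];print("held top z",np.percentile(t[:,2],[5,50,95]).round(4));t=t[abs(t[:,2]-np.median(t[:,2]))<.004];print(t.min(0).round(4),t.max(0).round(4),len(t))
E
```

```text
now [0.5825 0.0452 0.2944] t 12.9
[ 5.00e-01 -8.00e-02  2.85e-01  9.00e+01] -> [-0.1296 -0.0755  0.0089] [ 0.4  0.  -3.2] L 0.15
[ 0.579 -0.229  0.27  98.   ] -> [-0.1495  0.0791  0.015 ] [ 0.  0. -8.] L 0.17
[ 0.579 -0.229  0.185 98.   ] -> [0.    0.    0.085] [0. 0. 0.] L 0.085
[ 0.579 -0.229  0.142 98.   ] -> [0.    0.    0.043] [0. 0. 0.] L 0.043
held top z [0.0336 0.0347 0.0449]
[-0.0206 -0.0175  0.0314] [0.0175 0.0175 0.0387] 6828
```

View pics/w5.png

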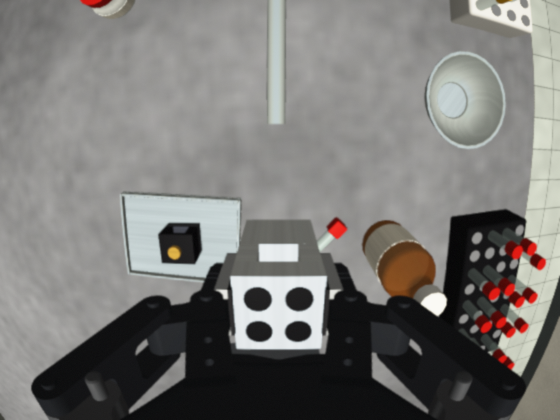

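>>> arm_command(
  series=[
    [-0.04,-0.022,0.0,0,0,-3.2,0.02],
    [-0.08,-0.045,0.0,0,0,-3.2,0.02],
    [-0.11,-0.065,0.005,0,0,-3.2,0.02],
    [-0.13,-0.0755,0.005,0,0,-3.2,0.02],
    [-0.13,-0.0755,0.005,0,0,-3.2,0.02],
  ],
)

```text
time_s: 13.45
eef_pos: [0.4963, -0.0815, 0.2829]
eef_rot: [-0.001, 0.708, 0.706, -0.001]
wrist_force: [0.6, 0.2, -1.0]
opening: 0.413
```

>>> arm_command(
  series=[
    [-0.035,0.018,0.0,0,0,-4,0.02],
    [-0.075,0.04,0.0,0,0,-8,0.02],
    [-0.11,0.06,0.01,0,0,-8,0.02],
    [-0.149,0.079,0.015,0,0,-8,0.02],
    [-0.149,0.079,0.015,0,0,-8,0.02],
  ],
)

```text
time_s: 13.95
eef_pos: [0.5783, -0.2323, 0.2665]
eef_rot: [-0.001, 0.657, 0.754, -0.001]
wrist_force: [-0.1, 0.1, -1.4]
opening: 0.417
```

>>> arm_command(
  series=[
    [0,0,0.03,0,0,0,0.02],
    [0,0,0.06,0,0,0,0.02],
    [0,0,0.085,0,0,0,0.02],
    [0,0,0.085,0,0,0,0.02],
    [0,0,0.085,0,0,0,0.02],
  ],
)

```text
time_s: 14.45
eef_pos: [0.5773, -0.2279, 0.1842]
eef_rot: [-0.001, 0.656, 0.755, -0.0]
wrist_force: [0.0, -0.4, -1.1]
opening: 0.411
```

```bash
python3 - <<'E'
from h import *
plan(H(.038,.039,.175),H(.038,.039,.140));print(ctrl.get_obs()["eef_rot"])
im,P,W,c=wrist("w6")
print("rd/other hole check")
o=ctrl.get_obs();q=(P-np.array(o["eef_pos"]))@rot(o["eef_rot"])
m=(q[...,2]>.028)&(q[...,2]<.041)&(abs(q[...,0])<.05)&(abs(q[...,1])<.025)
t=q[m];r=cv2.minAreaRect((t[:,:2]*1000).astype(np.float32));print(r)
E
```

```text
now [ 0.5773 -0.2279  0.1842] t 14.4
[ 0.579 -0.228  0.175 98.   ] -> [-0.0009  0.0016  0.0092] [-0.1 -0.1  0.1] L 0.009
[ 0.579 -0.228  0.14  98.   ] -> [0.    0.    0.035] [0. 0. 0.] L 0.035
[-1.03402999e-03  6.55541990e-01  7.55158016e-01 -3.17784503e-05]
rd/other hole check
((-0.026950836181640625, -0.09025955200195312), (37.424747467041016, 49.93478775024414), 0.42810529470443726)
```

View pics/w6.png

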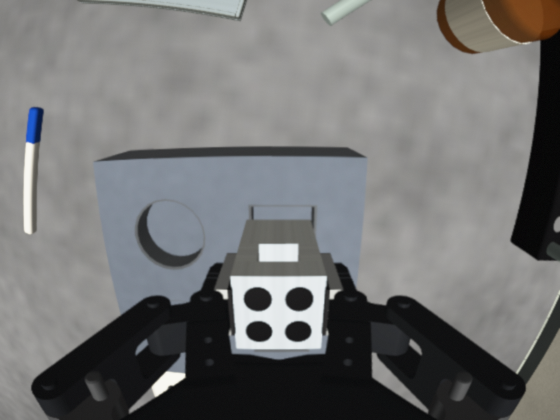

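Insert sits over the square well at (283,215), aligned. Lowering.

>>> arm_command(
  series=[
    [-0.001,0.0015,0.0,0,0,0,0.02],
    [-0.001,0.0015,0.008,0,0,0,0.02],
    [-0.001,0.0015,0.016,0,0,0,0.02],
    [-0.001,0.0015,0.024,0,0,0,0.02],
    [-0.001,0.0015,0.032,0,0,0,0.02],
  ],
)

```text
time_s: 15.0
eef_pos: [0.5787, -0.2297, 0.1519]
eef_rot: [-0.0, 0.656, 0.755, -0.0]
wrist_force: [0.1, -0.4, -1.8]
opening: 0.415
```

>>> arm_command(
  series=[
    [0,0,0.006,0,0,0,0.02],
    [0,0,0.011,0,0,0,0.02],
    [0,0,0.011,0,0,0,0.02],
    [0,0,0.011,0,0,0,0.02],
    [0,0,0.011,0,0,0,0.02],
  ],
)

```text
time_s: 15.5
eef_pos: [0.579, -0.2299, 0.1425]
eef_rot: [-0.0, 0.656, 0.755, -0.0]
wrist_force: [-3.9, 2.3, 4.7]
opening: 0.414
```

>>> arm_command(
  series=[
    [0,0,0,0,0,0,0.058],
    [0,0,0,0,0,0,0.058],
    [0,0,0,0,0,0,0.058],
    [0,0,-0.02,0,0,0,0.058],
    [0,0,-0.05,0,0,0,0.058],
  ],
)

```text
time_s: 16.0
eef_pos: [0.5777, -0.2291, 0.1899]
eef_rot: [-0.002, 0.656, 0.755, -0.0]
wrist_force: [0.4, -1.1, 0.2]
opening: 0.679
```

>>> arm_command(
  series=[
    [0,0,-0.04,0,0,0,0.058],
    [0,0,-0.08,0,0,0,0.058],
    [0,0,-0.11,0,0,0,0.085],
    [-0.04,0,-0.11,0,0,0,0.085],
    [-0.08,0,-0.11,0,0,0,0.085],
  ],
)

```text
time_s: 16.5
eef_pos: [0.5912, -0.3093, 0.3043]
eef_rot: [0.002, 0.655, 0.756, 0.0]
wrist_force: [0.3, 0.1, -0.4]
opening: 0.997
```

```bash
cat >> h.py <<'E'
def seated(P):
    a=np.radians(YH-90);d=P[...,:2]-HC;x=np.cos(a)*d[...,0]+np.sin(a)*d[...,1];y=-np.sin(a)*d[...,0]+np.cos(a)*d[...,1]
    M=((P[...,2]>.085)&(P[...,2]<.14)&(abs(x)<.085)&(abs(y)<.085)).astype(np.uint8)
    M=cv2.morphologyEx(M,cv2.MORPH_OPEN,np.ones((3,3)));n,L=cv2.connectedComponents(M)
    for k in range(1,n):
        k=L==k
        if k.sum()<300: continue
        z=np.median(P[k][:,2]);t=k&(abs(P[...,2]-z)<.004)
        X,Y=x[t]*1000,y[t]*1000
        print("seated top z",z.round(4),"x",X.min().round(1),X.max().round(1),"y",Y.min().round(1),Y.max().round(1),"c",(X.min()/2+X.max()/2).round(1),(Y.min()/2+Y.max()/2).round(1))
E
python3 - <<'E'
from h import *
im,P,W,c=wrist("w7");seated(P)
plan((.51,-.08,.30,92),S(0,-.10,.30),S(0,-.0054,.30),S(0,-.0054,.203))
E
```

```text
seated top z 0.1057 x 18.8 54.9 y 18.8 54.5 c 36.9 36.6
now [ 0.5904 -0.3161  0.3029] t 16.6
[ 5.1e-01 -8.0e-02  3.0e-01  9.2e+01] -> [ 0.2449 -0.0473  0.0014] [0.1 0.3 5.9] L 0.249
[ 0.587  0.142  0.3   86.7  ] -> [0.2194 0.0844 0.    ] [0.  0.  5.3] L 0.235
[ 0.592  0.237  0.3   86.7  ] -> [ 0.0946 -0.      0.    ] [0. 0. 0.] L 0.095
[ 0.592  0.237  0.203 86.7  ] -> [0.    0.    0.097] [0. 0. 0.] L 0.097
```

>>> arm_command(
  series=[
    [0.049,-0.009,0,0,0,5.9,0.085],
    [0.098,-0.018,0,0,0,5.9,0.085],
    [0.147,-0.028,0,0,0,5.9,0.085],
    [0.196,-0.038,0,0,0,5.9,0.085],
    [0.245,-0.047,0,0,0,5.9,0.085],
  ],
)

```text
time_s: 17.05
eef_pos: [0.5083, -0.0713, 0.3016]
eef_rot: [-0.0, 0.694, 0.72, 0.0]
wrist_force: [1.0, 0.0, 0.5]
opening: 0.996
```

>>> arm_command(
  series=[
    [0.045,0.017,0,0,0,5.3,0.085],
    [0.09,0.034,0,0,0,5.3,0.085],
    [0.135,0.051,0,0,0,5.3,0.085],
    [0.178,0.068,0,0,0,5.3,0.085],
    [0.219,0.084,0,0,0,5.3,0.085],
  ],
)

```text
time_s: 17.55
eef_pos: [0.5855, 0.1512, 0.3018]
eef_rot: [0.0, 0.726, 0.687, 0.0]
wrist_force: [0.3, -1.5, 0.5]
opening: 0.995
```

>>> arm_command(
  series=[
    [0.045,0,0,0,0,0,0.085],
    [0.085,0,0,0,0,0,0.085],
    [0.085,0,0,0,0,0,0.085],
    [0.085,0,0,0,0,0,0.085],
    [0.085,0,0,0,0,0,0.085],
  ],
)

```text
time_s: 18.05
eef_pos: [0.5899, 0.233, 0.3016]
eef_rot: [0.0, 0.727, 0.687, -0.0]
wrist_force: [0.3, -0.5, 1.1]
opening: 0.994
```

```bash
python3 - <<'E'
from h import *
im,P,W,c=wrist("w8");tops(P)
plan(S(0,-.0054,.29),S(0,-.0054,.203))
E
```

```text
top 3865 [ 0.3 95.4] [43.7 43.8] 0.5 y 73.5 117.3 x -21.5 22.2
top 3265 [ 0.1 46.5] [36.3 35.6] 0.3 y 28.6 64.4 x -18.1 18.2
top 3319 [ 0.  -4.7] [43.2 43.9] 0.1 y -26.6 17.2 x -21.6 21.7
now [0.59   0.2327 0.3017] t 18.1
[ 0.592  0.237  0.29  86.7  ] -> [0.0041 0.0018 0.0117] [-0.  0.  0.] L 0.013
[ 0.592  0.237  0.203 86.7  ] -> [0.    0.    0.087] [0. 0. 0.] L 0.087
```

>>> arm_command(
  series=[
    [0.0046,0.002,0.03,0,0,0,0.085],
    [0.0046,0.002,0.06,0,0,0,0.085],
    [0.0046,0.002,0.08,0,0,0,0.085],
    [0.0046,0.002,0.098,0,0,0,0.085],
    [0.0046,0.002,0.098,0,0,0,0.085],
  ],
)

```text
time_s: 18.6
eef_pos: [0.5908, 0.2364, 0.2008]
eef_rot: [-0.001, 0.727, 0.686, -0.002]
wrist_force: [-0.1, -0.3, -0.6]
opening: 0.998
```

>>> arm_command(
  series=[
    [0,0,0,0,0,0,0.055],
    [0,0,0,0,0,0,0.03],
    [0,0,0,0,0,0,0.03],
    [0,0,0,0,0,0,0.03],
    [0,0,0,0,0,0,0.03],
  ],
)

```text
time_s: 19.1
eef_pos: [0.5932, 0.2383, 0.2058]
eef_rot: [0.001, 0.726, 0.687, 0.001]
wrist_force: [-1.2, -1.8, 6.2]
opening: 0.497
```

>>> arm_command(
  series=[
    [0,0,0,0,0,0,0.03],
    [0,0,-0.003,0,0,0,0.03],
    [0,0,-0.006,0,0,0,0.03],
    [0,0,-0.006,0,0,0,0.03],
    [0,0,-0.006,0,0,0,0.03],
  ],
)

```text
time_s: 19.6
eef_pos: [0.592, 0.2384, 0.2096]
eef_rot: [-0.0, 0.726, 0.687, -0.0]
wrist_force: [1.1, -0.9, -2.4]
opening: 0.497
```

>>> arm_command(
  series=[
    [-0.015,0,0,0,0,0,0.03],
    [-0.04,0,0,0,0,0,0.03],
    [-0.065,0,0,0,0,0,0.03],
    [-0.09,0,0,0,0,0,0.03],
    [-0.115,0,0,0,0,0,0.03],
  ],
)

```text
time_s: 20.1
eef_pos: [0.5854, 0.1217, 0.2096]
eef_rot: [-0.0, 0.726, 0.687, -0.0]
wrist_force: [0.2, -0.2, -2.8]
opening: 0.498
```

>>> arm_command(
  series=[
    [-0.025,0,0,0,0,0,0.03],
    [-0.05,0,0,0,0,0,0.03],
    [-0.065,0,0,0,0,0,0.03],
    [-0.08,0,-0.02,0,0,0,0.03],
    [-0.08,0,-0.06,0,0,0,0.03],
  ],
)

```text
time_s: 20.6
eef_pos: [0.5791, 0.0416, 0.2666]
eef_rot: [-0.003, 0.727, 0.686, -0.003]
wrist_force: [0.5, -0.5, -2.1]
opening: 0.499
```

>>> arm_command(
  series=[
    [0,0,-0.03,0,0,0,0.03],
    [-0.04,-0.02,-0.03,0,0,-3,0.03],
    [-0.08,-0.04,-0.03,0,0,-3,0.03],
    [-0.12,-0.06,-0.03,0,0,-3,0.03],
    [-0.12,-0.06,-0.03,0,0,-3,0.03],
  ],
)

```text
time_s: 21.1
eef_pos: [0.5126, -0.0768, 0.2998]
eef_rot: [0.0, 0.71, 0.704, -0.001]
wrist_force: [0.1, 0.4, -2.2]
opening: 0.498
```

```bash
cat >> h.py <<'E'
def held(P):
    o=ctrl.get_obs();q=(P-np.array(o["eef_pos"]))@rot(o["eef_rot"])
    t=q[(q[...,2]>.029)&(q[...,2]<.04)&(abs(q[...,0])<.05)&(abs(q[...,1])<.008)]
    z=np.median(t[:,2]);t=t[abs(t[:,2]-z)<.003];print("held: top z",z.round(4),"x",np.percentile(t[:,0],[.5,99.5]).round(4),"mid",np.percentile(t[:,0],[.5,99.5]).mean().round(4))
E
python3 - <<'E'
from h import *
im,P,W,c=wrist("w9");held(P)
z=np.load("w5.npz");o=ctrl.get_obs()
plan(H(-.038,.038,.27),H(-.038,.038,.185),H(-.038,.038,.142))
E
```

```text
held: top z 0.0373 x [-0.0247  0.0188] mid -0.0029
now [ 0.5137 -0.075   0.2999] t 21.1
[ 0.504 -0.24   0.27  98.   ] -> [-0.1651 -0.0086  0.0299] [-0.   0.  -8.4] L 0.168
[ 0.504 -0.24   0.185 98.   ] -> [0.    0.    0.085] [0. 0. 0.] L 0.085
[ 0.504 -0.24   0.142 98.   ] -> [0.    0.    0.043] [0. 0. 0.] L 0.043
```

>>> arm_command(
  series=[
    [-0.04,-0.002,0.0,0,0,-8.4,0.03],
    [-0.08,-0.004,0.0,0,0,-8.4,0.03],
    [-0.12,-0.006,0.01,0,0,-8.4,0.03],
    [-0.163,-0.0085,0.03,0,0,-8.4,0.03],
    [-0.163,-0.0085,0.03,0,0,-8.4,0.03],
  ],
)

```text
time_s: 21.65
eef_pos: [0.5048, -0.2391, 0.2671]
eef_rot: [-0.001, 0.656, 0.755, -0.001]
wrist_force: [-0.4, 0.6, -1.7]
opening: 0.497
```

>>> arm_command(
  series=[
    [0,0,0.03,0,0,0,0.03],
    [0,0,0.06,0,0,0,0.03],
    [0,0,0.09,0,0,0,0.03],
    [0,0,0.09,0,0,0,0.03],
    [0,0,0.09,0,0,0,0.03],
  ],
)

```text
time_s: 22.15
eef_pos: [0.5062, -0.235, 0.18]
eef_rot: [-0.001, 0.654, 0.756, 0.0]
wrist_force: [0.7, 0.3, -1.2]
opening: 0.495
```

```bash
python3 - <<'E'
from h import *
im,P,W,c=wrist("w10");held(P)
plan(H(-.038,.040,.175),H(-.038,.040,.142))
E
```

```text
held: top z 0.0384 x [-0.0218  0.0216] mid -0.0001
now [ 0.5069 -0.2357  0.1813] t 22.2
[ 0.504 -0.238  0.175 98.   ] -> [-0.0019 -0.0036  0.0063] [0.1 0.1 0.3] L 0.007
[ 0.504 -0.238  0.142 98.   ] -> [0.    0.    0.033] [0. 0. 0.] L 0.033
```

>>> arm_command(
  series=[
    [-0.0025,-0.0035,0.0,0,0,0,0.03],
    [-0.0025,-0.0035,0.006,0,0,0,0.03],
    [-0.0025,-0.0035,0.012,0,0,0,0.03],
    [-0.0025,-0.0035,0.012,0,0,0,0.03],
    [-0.0025,-0.0035,0.012,0,0,0,0.03],
  ],
)

```text
time_s: 22.7
eef_pos: [0.5026, -0.2387, 0.1676]
eef_rot: [-0.0, 0.655, 0.756, 0.0]
wrist_force: [-0.3, 0.0, -1.7]
opening: 0.497
```

```bash
python3 - <<'E'
from h import *
plan(H(-.038,.039,.142))
im,P,W,c=wrist("w11");held(P)
plan(H(-.038,.039,.142))
E
```

```text
now [ 0.5026 -0.2387  0.1676] t 22.7
[ 0.504 -0.239  0.142 98.   ] -> [-0.0005  0.0011  0.0256] [-0.  -0.   0.2] L 0.026
held: top z 0.0374 x [-0.0225  0.0208] mid -0.0009
now [ 0.5027 -0.2388  0.1678] t 22.8
[ 0.504 -0.239  0.142 98.   ] -> [-0.0004  0.001   0.0258] [-0.  -0.   0.2] L 0.026
```

>>> arm_command(
  series=[
    [-0.0005,0.001,0.006,0,0,0,0.03],
    [-0.0005,0.001,0.012,0,0,0,0.03],
    [-0.0005,0.001,0.018,0,0,0,0.03],
    [-0.0005,0.001,0.024,0,0,0,0.03],
    [-0.0005,0.001,0.027,0,0,0,0.03],
  ],
)

```text
time_s: 23.25
eef_pos: [0.5039, -0.2393, 0.1427]
eef_rot: [-0.001, 0.654, 0.756, -0.0]
wrist_force: [-14.6, 9.5, 40.7]
opening: 0.504
```

>>> arm_command(
  series=[
    [0,0,0,0,0,0,0.03],
    [0,0,0,0,0,0,0.03],
    [0,0,0,0,0,0,0.03],
    [0,0,0,0,0,0,0.03],
    [0,0,0,0,0,0,0.03],
  ],
)

```text
time_s: 23.75
eef_pos: [0.5038, -0.2392, 0.1428]
eef_rot: [-0.0, 0.654, 0.756, -0.0]
wrist_force: [-8.3, 5.1, 18.6]
opening: 0.495
```

>>> arm_command(
  series=[
    [0,0,-0.001,0,0,0,0.065],
    [0,0,-0.001,0,0,0,0.065],
    [0,0,-0.001,0,0,0,0.065],
    [0,0,-0.02,0,0,0,0.065],
    [0,0,-0.05,0,0,0,0.065],
  ],
)

```text
time_s: 24.25
eef_pos: [0.5025, -0.2382, 0.1889]
eef_rot: [-0.003, 0.655, 0.756, -0.0]
wrist_force: [0.3, 0.9, -0.7]
opening: 0.76
```

>>> arm_command(
  series=[
    [0,0,-0.04,0,0,0,0.065],
    [0,0,-0.08,0,0,0,0.065],
    [0,0,-0.115,0,0,0,0.085],
    [-0.03,0,-0.115,0,0,0,0.085],
    [-0.06,0,-0.115,0,0,0,0.085],
  ],
)

```text
time_s: 24.75
eef_pos: [0.5132, -0.2991, 0.3078]
eef_rot: [0.002, 0.654, 0.757, 0.0]
wrist_force: [0.2, -1.1, -1.5]
opening: 0.995
```

```bash
python3 - <<'E'
from h import *
im,P,W,c=wrist("w12");seated(P)
plan((.49,-.08,.305,92),S(0,-.05,.30),S(0,.0465,.30),S(0,.0465,.203))
E
```

```text
seated top z 0.1056 x -60.1 -17.6 y 15.8 58.9 c -38.9 37.3
seated top z 0.1055 x 18.5 55.4 y 18.4 54.4 c 37.0 36.4
now [ 0.5129 -0.3036  0.3067] t 24.8
[ 4.90e-01 -8.00e-02  3.05e-01  9.20e+01] -> [0.2246 0.009  0.0007] [0.1 0.3 6.1] L 0.225
[ 0.59   0.192  0.3   86.7  ] -> [0.2684 0.109  0.005 ] [0.  0.  5.3] L 0.29
[ 0.595  0.288  0.3   86.7  ] -> [ 0.0965 -0.      0.    ] [0. 0. 0.] L 0.096
[ 0.595  0.288  0.203 86.7  ] -> [0.    0.    0.097] [0. 0. 0.] L 0.097
```

Both seated. Third insert.

>>> arm_command(
  series=[
    [0.045,0.002,0,0,0,6.1,0.085],
    [0.09,0.004,0,0,0,6.1,0.085],
    [0.135,0.006,0,0,0,6.1,0.085],
    [0.18,0.008,0,0,0,6.1,0.085],
    [0.225,0.009,0,0,0,6.1,0.085],
  ],
)

```text
time_s: 25.3
eef_pos: [0.4886, -0.0729, 0.3054]
eef_rot: [-0.0, 0.694, 0.72, 0.0]
wrist_force: [0.8, 1.0, 0.3]
opening: 0.995
```

>>> arm_command(
  series=[
    [0.045,0.018,0,0,0,5.3,0.085],
    [0.09,0.036,0,0,0,5.3,0.085],
    [0.135,0.055,0,0,0,5.3,0.085],
    [0.178,0.073,0,0,0,5.3,0.085],
    [0.218,0.088,0,0,0,5.3,0.085],
  ],
)

```text
time_s: 25.8
eef_pos: [0.5693, 0.1488, 0.3054]
eef_rot: [-0.0, 0.726, 0.687, -0.0]
wrist_force: [0.3, 0.2, -0.6]
opening: 0.995
```

>>> arm_command(
  series=[
    [0.045,0.02,0,0,0,0,0.085],
    [0.09,0.021,0,0,0,0,0.085],
    [0.13,0.021,0,0,0,0,0.085],
    [0.143,0.021,0,0,0,0,0.085],
    [0.143,0.021,0,0,0,0,0.085],
  ],
)

```text
time_s: 26.3
eef_pos: [0.5973, 0.2899, 0.3049]
eef_rot: [-0.0, 0.725, 0.688, -0.001]
wrist_force: [-0.1, -0.6, 0.3]
opening: 0.992
```

```bash
python3 - <<'E'
from h import *
im,P,W,c=wrist("w13");tops(P)
plan(S(0,.0465,.29),S(0,.0465,.203))
E
```

```text
top 3634 [-0.2 95.5] [43.1 43. ] 0.3 y 74.0 117.0 x -21.7 21.4
top 2718 [ 0.3 46.8] [36.2 36.9] 0.1 y 28.4 65.3 x -17.9 18.4
now [0.5975 0.2883 0.3051] t 26.4
[ 0.595  0.288  0.29  86.7  ] -> [-0.     -0.0024  0.0151] [-0.1  0.1  0.2] L 0.015
[ 0.595  0.288  0.203 86.7  ] -> [0.    0.    0.087] [0. 0. 0.] L 0.087
```

>>> arm_command(
  series=[
    [0,-0.002,0.03,0,0,0,0.085],
    [0,-0.002,0.06,0,0,0,0.085],
    [0,-0.002,0.08,0,0,0,0.085],
    [0,-0.002,0.1015,0,0,0,0.085],
    [0,-0.002,0.1015,0,0,0,0.085],
  ],
)

```text
time_s: 26.85
eef_pos: [0.5942, 0.2855, 0.2007]
eef_rot: [-0.001, 0.727, 0.686, -0.003]
wrist_force: [-0.8, -0.6, -0.4]
opening: 0.997
```

>>> arm_command(
  series=[
    [0,0,0,0,0,0,0.05],
    [0,0,0,0,0,0,0.02],
    [0,0,0,0,0,0,0.02],
    [0,0,0,0,0,0,0.02],
    [0,0,0,0,0,0,0.02],
  ],
)

```text
time_s: 27.35
eef_pos: [0.5967, 0.2883, 0.2062]
eef_rot: [0.001, 0.726, 0.687, 0.001]
wrist_force: [-0.8, -1.7, 6.1]
opening: 0.41
```

>>> arm_command(
  series=[
    [0,0,0,0,0,0,0.02],
    [0,0,-0.003,0,0,0,0.02],
    [0,0,-0.006,0,0,0,0.02],
    [0,0,-0.006,0,0,0,0.02],
    [0,0,-0.006,0,0,0,0.02],
  ],
)

```text
time_s: 27.85
eef_pos: [0.5956, 0.2883, 0.21]
eef_rot: [-0.0, 0.726, 0.687, -0.0]
wrist_force: [-0.3, 0.5, -1.3]
opening: 0.418
```

>>> arm_command(
  series=[
    [-0.015,0,0,0,0,0,0.02],
    [-0.045,0,0,0,0,0,0.02],
    [-0.075,0,0,0,0,0,0.02],
    [-0.105,0,0,0,0,0,0.02],
    [-0.135,0,0,0,0,0,0.02],
  ],
)

```text
time_s: 28.35
eef_pos: [0.5878, 0.1514, 0.2101]
eef_rot: [-0.0, 0.726, 0.687, -0.0]
wrist_force: [0.2, -1.5, -2.0]
opening: 0.412
```

>>> arm_command(
  series=[
    [-0.03,0,0,0,0,0,0.02],
    [-0.06,0,0,0,0,0,0.02],
    [-0.085,0,0,0,0,0,0.02],
    [-0.11,0,-0.02,0,0,0,0.02],
    [-0.11,0,-0.06,0,0,0,0.02],
  ],
)

```text
time_s: 28.85
eef_pos: [0.5797, 0.0399, 0.267]
eef_rot: [-0.003, 0.728, 0.686, -0.003]
wrist_force: [0.8, 0.8, -2.4]
opening: 0.409
```

>>> arm_command(
  series=[
    [0,0,-0.03,0,0,0,0.02],
    [-0.04,-0.02,-0.03,0,0,-3,0.02],
    [-0.08,-0.04,-0.03,0,0,-3,0.02],
    [-0.12,-0.06,-0.03,0,0,-3,0.02],
    [-0.12,-0.06,-0.03,0,0,-3,0.02],
  ],
)

```text
time_s: 29.35
eef_pos: [0.5131, -0.0773, 0.3002]
eef_rot: [0.0, 0.71, 0.704, -0.001]
wrist_force: [0.1, 0.9, -1.2]
opening: 0.411
```

```bash
python3 - <<'E'
from h import *
plan((.54,-.18,.29,YH),H(.038,-.037,.27),H(.038,-.037,.185))
E
```

```text
now [ 0.5131 -0.0773  0.3002] t 29.4
[ 0.54 -0.18  0.29 98.  ] -> [-0.1025  0.0277  0.0103] [-0.1  0.1 -8.5] L 0.107
[ 0.59  -0.304  0.27  98.   ] -> [-0.1294  0.0319  0.02  ] [0. 0. 0.] L 0.135
[ 0.59  -0.304  0.185 98.   ] -> [0.    0.    0.085] [0. 0. 0.] L 0.085
```

>>> arm_command(
  series=[
    [-0.035,0.009,0.0,0,0,-8.5,0.02],
    [-0.07,0.018,0.0,0,0,-8.5,0.02],
    [-0.1025,0.0277,0.005,0,0,-8.5,0.02],
    [-0.1025,0.0277,0.01,0,0,-8.5,0.02],
    [-0.1025,0.0277,0.01,0,0,-8.5,0.02],
  ],
)

```text
time_s: 29.85
eef_pos: [0.5423, -0.1758, 0.2889]
eef_rot: [-0.001, 0.655, 0.756, -0.0]
wrist_force: [-0.4, 0.4, -1.5]
opening: 0.415
```

>>> arm_command(
  series=[
    [-0.04,0.01,0.0,0,0,0,0.02],
    [-0.08,0.02,0.0,0,0,0,0.02],
    [-0.129,0.032,0.01,0,0,0,0.02],
    [-0.129,0.032,0.02,0,0,0,0.02],
    [-0.129,0.032,0.02,0,0,0,0.02],
  ],
)

```text
time_s: 30.35
eef_pos: [0.5925, -0.2977, 0.2676]
eef_rot: [-0.003, 0.654, 0.756, 0.0]
wrist_force: [-0.4, -0.0, -1.8]
opening: 0.409
```

>>> arm_command(
  series=[
    [0,0,0.03,0,0,0,0.02],
    [0,0,0.06,0,0,0,0.02],
    [0,0,0.085,0,0,0,0.02],
    [0,0,0.085,0,0,0,0.02],
    [0,0,0.085,0,0,0,0.02],
  ],
)

```text
time_s: 30.85
eef_pos: [0.5936, -0.297, 0.1863]
eef_rot: [-0.0, 0.653, 0.757, 0.0]
wrist_force: [0.3, 0.3, -1.1]
opening: 0.415
```

```bash
python3 - <<'E'
from h import *
im,P,W,c=wrist("w14");held(P)
plan(H(.038,-.037,.168),H(.038,-.037,.143))
E
```

```text
held: top z 0.0388 x [-0.0166  0.0197] mid 0.0015
now [ 0.5942 -0.2977  0.1875] t 30.9
[ 0.59  -0.304  0.168 98.   ] -> [-0.0052 -0.0055  0.0195] [0.1 0.1 0.4] L 0.021
[ 0.59  -0.304  0.143 98.   ] -> [0.    0.    0.025] [0. 0. 0.] L 0.025
```

>>> arm_command(
  series=[
    [-0.006,-0.005,0.0,0,0,0.4,0.02],
    [-0.006,-0.005,0.008,0,0,0.4,0.02],
    [-0.006,-0.005,0.018,0,0,0.4,0.02],
    [-0.006,-0.005,0.018,0,0,0.4,0.02],
    [-0.006,-0.005,0.018,0,0,0.4,0.02],
  ],
)

```text
time_s: 31.4
eef_pos: [0.589, -0.3048, 0.1665]
eef_rot: [-0.001, 0.657, 0.754, -0.0]
wrist_force: [-0.4, 0.3, -2.4]
opening: 0.414
```

```bash
python3 - <<'E'
from h import *
im,P,W,c=wrist("w15");held(P)
plan(H(.0385,-.038,.143))
E
```

```text
held: top z 0.0381 x [-0.0174  0.019 ] mid 0.0008
now [ 0.5892 -0.305   0.167 ] t 31.4
[ 0.59  -0.305  0.143 98.   ] -> [0.0002 0.001  0.024 ] [-0.  -0.  -0.1] L 0.024
```

Good; lower gently in two steps.

>>> arm_command(
  series=[
    [0,0.001,0.004,0,0,0,0.02],
    [0,0.001,0.008,0,0,0,0.02],
    [0,0.001,0.012,0,0,0,0.02],
    [0,0.001,0.016,0,0,0,0.02],
    [0,0.001,0.016,0,0,0,0.02],
  ],
)

```text
time_s: 31.95
eef_pos: [0.5899, -0.3046, 0.1503]
eef_rot: [-0.001, 0.657, 0.754, -0.0]
wrist_force: [0.4, 0.5, -1.8]
opening: 0.415
```

>>> arm_command(
  series=[
    [0,0,0.003,0,0,0,0.02],
    [0,0,0.006,0,0,0,0.02],
    [0,0,0.008,0,0,0,0.02],
    [0,0,0.008,0,0,0,0.02],
    [0,0,0.008,0,0,0,0.02],
  ],
)

```text
time_s: 32.45
eef_pos: [0.5904, -0.305, 0.1434]
eef_rot: [0.0, 0.657, 0.754, 0.0]
wrist_force: [0.5, 0.2, -2.2]
opening: 0.414
```

>>> arm_command(
  series=[
    [0,0,0.001,0,0,0,0.02],
    [0,0,0.001,0,0,0,0.058],
    [0,0,0.001,0,0,0,0.058],
    [0,0,0.001,0,0,0,0.058],
    [0,0,-0.02,0,0,0,0.058],
  ],
)

```text
time_s: 32.95
eef_pos: [0.5887, -0.3038, 0.1602]
eef_rot: [-0.003, 0.657, 0.754, -0.0]
wrist_force: [0.4, -0.7, -0.4]
opening: 0.678
```

>>> arm_command(
  series=[
    [0,0,-0.04,0,0,0,0.058],
    [0,0,-0.08,0,0,0,0.058],
    [0,0,-0.12,0,0,0,0.085],
    [-0.02,0,-0.14,0,0,0,0.085],
    [-0.02,0,-0.14,0,0,0,0.085],
  ],
)

```text
time_s: 33.45
eef_pos: [0.5944, -0.3275, 0.3085]
eef_rot: [0.005, 0.657, 0.754, -0.0]
wrist_force: [-0.4, -0.3, -0.7]
opening: 0.993
```

```bash
python3 - <<'E'
from h import *
im,P,W,c=wrist("w16");seated(P)
plan((.51,-.10,.305,92),(.565,.12,.305,YS),S(0,.09,.30),S(0,.0955,.203))
E
```

```text
seated top z 0.1057 x -60.7 -16.6 y 15.8 59.5 c -38.6 37.7
seated top z 0.1056 x 18.8 55.0 y 18.6 54.2 c 36.9 36.4
seated top z 0.1056 x 20.5 56.4 y -55.2 -19.9 c 38.4 -37.5
now [ 0.5936 -0.326   0.3054] t 33.5
[ 0.51  -0.1    0.305 92.   ] -> [ 0.2353 -0.0519 -0.0005] [0.2 0.2 5.9] L 0.241
[ 0.565  0.12   0.305 86.7  ] -> [0.2179 0.0626 0.    ] [0.  0.  5.3] L 0.227
[ 0.598  0.332  0.3   86.7  ] -> [0.2134 0.0203 0.005 ] [0. 0. 0.] L 0.214
[ 0.598  0.337  0.203 86.7  ] -> [0.0055 0.     0.097 ] [0. 0. 0.] L 0.097
```

Three are in. Last one, the round insert by the post.

>>> arm_command(
  series=[
    [0.047,-0.01,0,0,0,5.9,0.085],
    [0.094,-0.02,0,0,0,5.9,0.085],
    [0.141,-0.031,0,0,0,5.9,0.085],
    [0.188,-0.042,0,0,0,5.9,0.085],
    [0.235,-0.052,0,0,0,5.9,0.085],
  ],
)

```text
time_s: 34.0
eef_pos: [0.5071, -0.0967, 0.301]
eef_rot: [-0.002, 0.695, 0.719, -0.0]
wrist_force: [0.0, 0.7, 0.7]
opening: 0.996
```

>>> arm_command(
  series=[
    [0.045,0.013,0,0,0,5.3,0.085],
    [0.09,0.026,0,0,0,5.3,0.085],
    [0.135,0.039,0,0,0,5.3,0.085],
    [0.178,0.051,0,0,0,5.3,0.085],
    [0.218,0.063,0,0,0,5.3,0.085],
  ],
)

```text
time_s: 34.5
eef_pos: [0.5633, 0.1235, 0.3011]
eef_rot: [-0.001, 0.727, 0.687, -0.001]
wrist_force: [0.8, -1.1, 1.2]
opening: 0.994
```

>>> arm_command(
  series=[
    [0.045,0.01,0,0,0,0,0.085],
    [0.09,0.02,0,0,0,0,0.085],
    [0.135,0.02,0,0,0,0,0.085],
    [0.18,0.02,0,0,0,0,0.085],
    [0.208,0.02,0,0,0,0,0.085],
  ],
)

```text
time_s: 35.0
eef_pos: [0.5945, 0.3307, 0.3004]
eef_rot: [-0.001, 0.726, 0.687, -0.002]
wrist_force: [-0.1, -0.3, -0.5]
opening: 0.995
```

>>> arm_command(
  series=[
    [0,0,0,0,0,0,0.085],
    [0,0,0,0,0,0,0.085],
    [0,0,0,0,0,0,0.085],
    [0,0,0,0,0,0,0.085],
    [0,0,0,0,0,0,0.085],
  ],
)

```text
time_s: 35.5
eef_pos: [0.5966, 0.3262, 0.3034]
eef_rot: [-0.0, 0.728, 0.686, -0.0]
wrist_force: [0.2, 0.2, 0.4]
opening: 0.992
```

```bash
python3 - <<'E'
from h import *
im,P,W,c=wrist("w17");tops(P)
plan(S(0,.0955,.29),S(0,.0955,.203))
E
```

```text
top 3371 [ 0.1 95.6] [43.1 44.4] 0.9 y 73.4 117.8 x -21.5 21.7
now [0.5966 0.3264 0.3036] t 35.5
[ 0.598  0.337  0.29  86.7  ] -> [0.011  0.0006 0.0136] [ 0.  -0.  -0.1] L 0.017
[ 0.598  0.337  0.203 86.7  ] -> [0.    0.    0.087] [0. 0. 0.] L 0.087
```

>>> arm_command(
  series=[
    [0.011,0.0005,0.03,0,0,0,0.085],
    [0.011,0.0005,0.06,0,0,0,0.085],
    [0.011,0.0005,0.08,0,0,0,0.085],
    [0.011,0.0005,0.1,0,0,0,0.085],
    [0.011,0.0005,0.1,0,0,0,0.085],
  ],
)

```text
time_s: 36.05
eef_pos: [0.5959, 0.3372, 0.1998]
eef_rot: [-0.001, 0.727, 0.686, -0.003]
wrist_force: [0.1, 0.2, -0.6]
opening: 0.993
```

>>> arm_command(
  series=[
    [0,0,0,0,0,0,0.055],
    [0,0,0,0,0,0,0.03],
    [0,0,0,0,0,0,0.03],
    [0,0,0,0,0,0,0.03],
    [0,0,0,0,0,0,0.03],
  ],
)

```text
time_s: 36.55
eef_pos: [0.5983, 0.3386, 0.2056]
eef_rot: [0.001, 0.727, 0.687, 0.001]
wrist_force: [-1.9, -0.8, 6.5]
opening: 0.492
```

>>> arm_command(
  series=[
    [0,0,0,0,0,0,0.03],
    [0,0,-0.003,0,0,0,0.03],
    [0,0,-0.006,0,0,0,0.03],
    [0,0,-0.006,0,0,0,0.03],
    [0,0,-0.006,0,0,0,0.03],
  ],
)

```text
time_s: 37.05
eef_pos: [0.5973, 0.3383, 0.209]
eef_rot: [-0.0, 0.727, 0.687, -0.0]
wrist_force: [0.6, 0.2, -2.1]
opening: 0.494
```

>>> arm_command(
  series=[
    [-0.015,0,0,0,0,0,0.03],
    [-0.045,0,0,0,0,0,0.03],
    [-0.075,0,0,0,0,0,0.03],
    [-0.105,0,0,0,0,0,0.03],
    [-0.135,0,0,0,0,0,0.03],
  ],
)

```text
time_s: 37.55
eef_pos: [0.5892, 0.2015, 0.2091]
eef_rot: [0.0, 0.727, 0.687, -0.0]
wrist_force: [0.5, 0.2, -2.6]
opening: 0.499
```

>>> arm_command(
  series=[
    [-0.03,0,0,0,0,0,0.03],
    [-0.06,0,0,0,0,0,0.03],
    [-0.09,0,0,0,0,0,0.03],
    [-0.12,0,0,0,0,0,0.03],
    [-0.145,0,0,0,0,0,0.03],
  ],
)

```text
time_s: 38.05
eef_pos: [0.5807, 0.0564, 0.2092]
eef_rot: [0.0, 0.727, 0.686, -0.0]
wrist_force: [0.3, -1.1, -1.4]
opening: 0.501
```

>>> arm_command(
  series=[
    [-0.015,0,0,0,0,0,0.03],
    [-0.015,0,-0.03,0,0,0,0.03],
    [-0.03,0,-0.07,0,0,0,0.03],
    [-0.06,-0.03,-0.09,0,0,0,0.03],
    [-0.1,-0.05,-0.09,0,0,0,0.03],
  ],
)

```text
time_s: 38.55
eef_pos: [0.5262, -0.0383, 0.3032]
eef_rot: [0.003, 0.726, 0.688, 0.002]
wrist_force: [0.1, -1.2, -2.3]
opening: 0.496
```

```bash
python3 - <<'E'
from h import *
plan((.505,-.15,.295,YH),H(-.038,-.037,.27),H(-.038,-.037,.18))
E
```

```text
now [ 0.5262 -0.0383  0.3032] t 38.5
[ 0.505 -0.15   0.295 98.   ] -> [-0.1127 -0.0152  0.0082] [  0.4   0.1 -11.1] L 0.114
[ 0.514 -0.314  0.27  98.   ] -> [-0.164  -0.0136  0.025 ] [0. 0. 0.] L 0.166
[ 0.514 -0.314  0.18  98.   ] -> [0.   0.   0.09] [0. 0. 0.] L 0.09
```

>>> arm_command(
  series=[
    [-0.04,-0.005,0.0,0,0,-6,0.03],
    [-0.08,-0.01,0.0,0,0,-11.3,0.03],
    [-0.113,-0.015,0.003,0,0,-11.3,0.03],
    [-0.113,-0.015,0.003,0,0,-11.3,0.03],
    [-0.113,-0.015,0.003,0,0,-11.3,0.03],
  ],
)

```text
time_s: 39.05
eef_pos: [0.5039, -0.1505, 0.2961]
eef_rot: [-0.0, 0.657, 0.754, 0.0]
wrist_force: [-0.4, -0.1, -2.5]
opening: 0.497
```

>>> arm_command(
  series=[
    [-0.04,-0.003,0.0,0,0,0,0.03],
    [-0.08,-0.007,0.0,0,0,0,0.03],
    [-0.12,-0.01,0.01,0,0,0,0.03],
    [-0.164,-0.0135,0.025,0,0,0,0.03],
    [-0.164,-0.0135,0.025,0,0,0,0.03],
  ],
)

```text
time_s: 39.55
eef_pos: [0.5134, -0.3173, 0.2687]
eef_rot: [-0.001, 0.657, 0.754, -0.001]
wrist_force: [0.5, 1.1, -2.6]
opening: 0.497
```

>>> arm_command(
  series=[
    [0,0,0.03,0,0,0,0.03],
    [0,0,0.06,0,0,0,0.03],
    [0,0,0.085,0,0,0,0.03],
    [0,0,0.085,0,0,0,0.03],
    [0,0,0.085,0,0,0,0.03],
  ],
)

```text
time_s: 40.05
eef_pos: [0.5144, -0.3132, 0.1866]
eef_rot: [-0.0, 0.655, 0.755, 0.0]
wrist_force: [-0.5, -0.4, -2.2]
opening: 0.497
```

```bash
python3 - <<'E'
from h import *
im,P,W,c=wrist("w18");held(P)
plan(H(-.0375,-.037,.168),H(-.0375,-.037,.143))
E
```

```text
held: top z 0.0382 x [-0.0218  0.0216] mid -0.0001
now [ 0.515  -0.314   0.1879] t 40.1
[ 0.515 -0.314  0.168 98.   ] -> [-0.0003 -0.0002  0.0199] [0.1 0.1 0.1] L 0.02
[ 0.515 -0.314  0.143 98.   ] -> [0.    0.    0.025] [0. 0. 0.] L 0.025
```

>>> arm_command(
  series=[
    [-0.0005,0,0.0,0,0,0,0.03],
    [-0.0005,0,0.008,0,0,0,0.03],
    [-0.0005,0,0.018,0,0,0,0.03],
    [-0.0005,0,0.018,0,0,0,0.03],
    [-0.0005,0,0.018,0,0,0,0.03],
  ],
)

```text
time_s: 40.6
eef_pos: [0.5136, -0.3147, 0.1677]
eef_rot: [-0.001, 0.656, 0.755, 0.0]
wrist_force: [-0.4, -0.2, -2.5]
opening: 0.495
```

```bash
python3 - <<'E'
from h import *
im,P,W,c=wrist("w19");held(P)
plan(H(-.0375,-.0372,.143))
E
```

```text
held: top z 0.0374 x [-0.0224  0.021 ] mid -0.0007
now [ 0.5139 -0.3148  0.1681] t 40.6
[ 0.515 -0.314  0.143 98.   ] -> [0.0002 0.001  0.0251] [-0. -0.  0.] L 0.025
```

>>> arm_command(
  series=[
    [0.0002,0.001,0.004,0,0,0,0.03],
    [0.0002,0.001,0.008,0,0,0,0.03],
    [0.0002,0.001,0.012,0,0,0,0.03],
    [0.0002,0.001,0.016,0,0,0,0.03],
    [0.0002,0.001,0.016,0,0,0,0.03],
  ],
)

```text
time_s: 41.15
eef_pos: [0.5146, -0.3142, 0.1515]
eef_rot: [-0.001, 0.656, 0.755, 0.0]
wrist_force: [-0.2, -0.0, -2.0]
opening: 0.496
```

>>> arm_command(
  series=[
    [0,0,0.003,0,0,0,0.03],
    [0,0,0.006,0,0,0,0.03],
    [0,0,0.009,0,0,0,0.03],
    [0,0,0.009,0,0,0,0.03],
    [0,0,0.009,0,0,0,0.03],
  ],
)

```text
time_s: 41.65
eef_pos: [0.5149, -0.3145, 0.1433]
eef_rot: [-0.0, 0.656, 0.755, 0.0]
wrist_force: [-0.5, 0.4, -2.4]
opening: 0.495
```

>>> arm_command(
  series=[
    [0,0,0.001,0,0,0,0.03],
    [0,0,0.001,0,0,0,0.065],
    [0,0,0.001,0,0,0,0.065],
    [0,0,0.001,0,0,0,0.065],
    [0,0,-0.02,0,0,0,0.065],
  ],
)

```text
time_s: 42.15
eef_pos: [0.5135, -0.3133, 0.1608]
eef_rot: [-0.003, 0.656, 0.755, 0.0]
wrist_force: [-0.4, -0.6, -0.6]
opening: 0.76
```

>>> arm_command(
  series=[
    [0,0,-0.04,0,0,0,0.065],
    [0,0,-0.08,0,0,0,0.065],
    [0,0,-0.12,0,0,0,0.085],
    [-0.02,0,-0.14,0,0,0,0.085],
    [-0.02,0,-0.14,0,0,0,0.085],
  ],
)

```text
time_s: 42.65
eef_pos: [0.5191, -0.337, 0.3082]
eef_rot: [0.005, 0.656, 0.754, -0.0]
wrist_force: [-1.1, -0.9, 0.1]
opening: 0.994
```

```bash
python3 - <<'E'
from h import *
im,P,W,c=wrist("w20");seated(P)
plan((.475,-.19,.30,YH),(.463,-.10,.29,YS))
E
```

```text
seated top z 0.1056 x -60.8 -17.2 y 16.2 59.3 c -39.0 37.7
seated top z 0.1054 x 18.5 55.5 y 18.4 54.7 c 37.0 36.6
seated top z 0.1056 x -59.4 -16.4 y -60.5 -16.9 c -37.9 -38.7
seated top z 0.1055 x 19.6 56.6 y -56.3 -19.5 c 38.1 -37.9
now [ 0.5182 -0.3354  0.3052] t 42.7
[ 0.475 -0.19   0.3   98.   ] -> [ 0.15   -0.0227  0.0047] [ 0.1  0.2 -0. ] L 0.152
[ 0.463 -0.1    0.29  86.7  ] -> [0.0908 0.0006 0.01  ] [ 0.   0.  11.3] L 0.091
```

All four seated. Now to the collar with a fresh look.

>>> arm_command(
  series=[
    [0.04,-0.006,0,0,0,0,0.085],
    [0.08,-0.012,0,0,0,0,0.085],
    [0.12,-0.018,0,0,0,0,0.085],
    [0.15,-0.023,0,0,0,0,0.085],
    [0.15,-0.023,0,0,0,0,0.085],
  ],
)

```text
time_s: 43.2
eef_pos: [0.4722, -0.1847, 0.301]
eef_rot: [-0.003, 0.655, 0.756, 0.0]
wrist_force: [0.2, 0.5, -1.0]
opening: 0.995
```

>>> arm_command(
  series=[
    [0.04,0,0,0,0,6,0.085],
    [0.08,0,0,0,0,11.3,0.085],
    [0.091,0,0,0,0,11.3,0.085],
    [0.091,0,0,0,0,11.3,0.085],
    [0.091,0,0,0,0,11.3,0.085],
  ],
)

```text
time_s: 43.7
eef_pos: [0.4615, -0.0996, 0.3029]
eef_rot: [-0.0, 0.727, 0.687, -0.0]
wrist_force: [0.4, -0.3, 0.8]
opening: 0.999
```

```bash
python3 - <<'E'
from h import *
im,P,W,c=wrist("w21")
M=(P[...,2]>.036)&(P[...,2]<.049)&(abs(P[...,0]-.46)<.12)&(abs(P[...,1]+.02)<.1)
M=cv2.morphologyEx(M.astype(np.uint8),cv2.MORPH_OPEN,np.ones((5,5)))
n,L,st,ce=cv2.connectedComponentsWithStats(M)
for k in range(1,n):
    if st[k,4]>200:
        q=P[L==k];print(st[k,4],ce[k].round(),np.median(q,0).round(4),cv2.minAreaRect((q[:,:2]*1000).astype(np.float32)))
print(ctrl.get_obs()["eef_pos"])
E
```

```text
1255 [279. 106.] [ 0.4656 -0.0173  0.0425] ((465.7596740722656, -17.43014907836914), (34.886409759521484, 40.039344787597656), 86.4646224975586)
[ 0.46153523 -0.09995976  0.30296982]
```

View pics/w21.png

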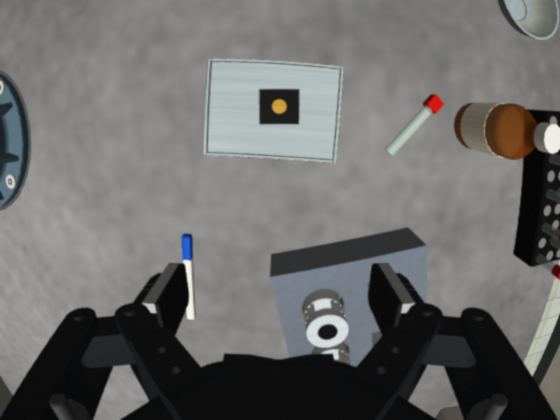

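Collar is undisturbed in the tray at (279,106).

>>> arm_command(
  series=[
    [0.045,0,0,0,0,0,0.085],
    [0.0825,-0.0005,0.03,0,0,0,0.085],
    [0.0825,-0.0005,0.07,0,0,0,0.085],
    [0.0825,-0.0005,0.1,0,0,0,0.085],
    [0.0825,-0.0005,0.13,0,0,0,0.085],
  ],
)

```text
time_s: 44.25
eef_pos: [0.4658, -0.0174, 0.1719]
eef_rot: [0.0, 0.727, 0.687, -0.0]
wrist_force: [0.2, -0.4, -0.1]
opening: 0.999
```

>>> arm_command(
  series=[
    [0,0,0,0,0,0,0.085],
    [0,0,0,0,0,0,0.085],
    [0,0,0,0,0,0,0.085],
    [0,0,0,0,0,0,0.085],
    [0,0,0,0,0,0,0.085],
  ],
)

```text
time_s: 44.75
eef_pos: [0.4664, -0.0169, 0.1747]
eef_rot: [0.001, 0.727, 0.687, 0.001]
wrist_force: [0.9, 0.2, 0.3]
opening: 0.997
```

```bash
python3 - <<'E'
from h import *
plan((.4658,-.0174,.086,YS))
E
```

```text
now [ 0.4664 -0.0169  0.1747] t 44.8
[ 4.66e-01 -1.70e-02  8.60e-02  8.67e+01] -> [-0.0005 -0.0008  0.0887] [0.1 0.  0. ] L 0.089
```

>>> arm_command(
  series=[
    [-0.0005,-0.001,0.03,0,0,0,0.085],
    [-0.0005,-0.001,0.06,0,0,0,0.085],
    [-0.0005,-0.001,0.08,0,0,0,0.085],
    [-0.0005,-0.001,0.088,0,0,0,0.085],
    [-0.0005,-0.001,0.088,0,0,0,0.085],
  ],
)

```text
time_s: 45.25
eef_pos: [0.4642, -0.0168, 0.085]
eef_rot: [-0.001, 0.727, 0.687, -0.0]
wrist_force: [-0.5, 0.5, -1.0]
opening: 0.997
```

>>> arm_command(
  series=[
    [0,0,0,0,0,0,0.055],
    [0,0,0,0,0,0,0.02],
    [0,0,0,0,0,0,0.02],
    [0,0,0,0,0,0,0.02],
    [0,0,0,0,0,0,0.02],
  ],
)

```text
time_s: 45.75
eef_pos: [0.4656, -0.0172, 0.0867]
eef_rot: [0.001, 0.727, 0.687, 0.001]
wrist_force: [-0.5, -0.1, 6.9]
opening: 0.456
```

>>> arm_command(
  series=[
    [0,0,0,0,0,0,0.02],
    [0,0,-0.02,0,0,0,0.02],
    [0,0,-0.06,0,0,0,0.02],
    [0,0,-0.1,0,0,0,0.02],
    [0,0,-0.13,0,0,0,0.02],
  ],
)

```text
time_s: 46.25
eef_pos: [0.4648, -0.017, 0.2179]
eef_rot: [0.001, 0.727, 0.687, 0.001]
wrist_force: [0.3, 0.7, -1.1]
opening: 0.46
```

```bash
python3 - <<'E'
from h import *
im,P,W,c=wrist("w22")
o=ctrl.get_obs();q=(P-np.array(o["eef_pos"]))@rot(o["eef_rot"])
t=q[(q[...,2]>.03)&(q[...,2]<.06)&(abs(q[...,0])<.04)&(abs(q[...,1])<.015)]
print(np.percentile(t[:,2],[5,25,50,75,95]).round(4),np.percentile(t[:,0],[.5,99.5]).round(4))
plan(S(0,-.20,.24),S(0,-.18,.213))
E
```

```text
[0.0384 0.0479 0.0486 0.0491 0.0527] [-0.0176  0.0185]
now [ 0.4672 -0.0176  0.2224] t 46.3
[5.81e-01 4.20e-02 2.40e-01 8.67e+01] -> [ 0.0662  0.1102 -0.0167] [0.5 0.1 0. ] L 0.13
[5.82e-01 6.20e-02 2.13e-01 8.67e+01] -> [ 0.02  -0.     0.027] [0. 0. 0.] L 0.034
```

View pics/w22.png

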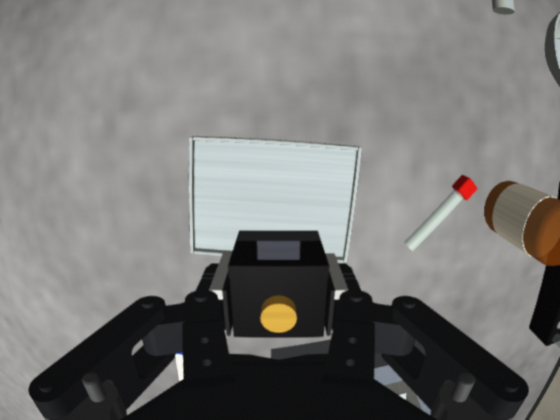

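>>> arm_command(
  series=[
    [0,0,-0.02,0,0,0,0.02],
    [0.02,0.035,-0.02,0,0,0,0.02],
    [0.045,0.075,-0.02,0,0,0,0.02],
    [0.066,0.11,-0.02,0,0,0,0.02],
    [0.066,0.11,-0.02,0,0,0,0.02],
  ],
)

```text
time_s: 46.8
eef_pos: [0.5811, 0.0445, 0.2348]
eef_rot: [0.0, 0.726, 0.687, 0.001]
wrist_force: [-0.6, -1.3, -1.3]
opening: 0.457
```

>>> arm_command(
  series=[
    [0,0,0.015,0,0,0,0.02],
    [0,0,0.03,0,0,0,0.02],
    [0,0,0.03,0,0,0,0.02],
    [0,0,0.03,0,0,0,0.02],
    [0,0,0.03,0,0,0,0.02],
  ],
)

```text
time_s: 47.3
eef_pos: [0.578, 0.0422, 0.2058]
eef_rot: [0.0, 0.727, 0.686, 0.0]
wrist_force: [0.2, -0.3, 0.1]
opening: 0.459
```

```bash
python3 - <<'E'
from h import *
im,P,W,c=wrist("w23")
o=ctrl.get_obs();q=(P-np.array(o["eef_pos"]))@rot(o["eef_rot"])
t=q[(q[...,2]>.03)&(q[...,2]<.06)&(abs(q[...,0])<.03)&(abs(q[...,1])<.015)]
z=t[:,2];print(np.percentile(z,[5,25,50,75,95]).round(4),np.percentile(t[:,0],[.5,99.5]).round(4))
# bar top from depth & tip
s=toS(P);m=(abs(s[...,0])<.002)&(s[...,1]>-.125)&(s[...,1]<0)&(P[...,2]>.12)
print("bar top z",np.median(P[m][:,2]))
m=(abs(s[...,0])<.012)&(s[...,1]>-.12)&(s[...,1]<-.03)&(P[...,2]>.145);print("bar x",s[m][:,0].min(),s[m][:,0].max())
plan(S(0,-.17,.2105),S(0,-.105,.2105))
sc,d=camera("scene");save("s2",cv2.resize(sc[130:260,230:430],(800,520)))
E
```

```text
[0.0343 0.0437 0.0444 0.0449 0.05  ] [-0.0181  0.018 ]
bar top z 0.1554001728327171
bar x -0.005884921056897869 0.005970577961158201
now [0.5783 0.0423 0.2061] t 47.4
[5.83e-01 7.20e-02 2.10e-01 8.67e+01] -> [ 0.0302  0.0026 -0.0044] [ 0.1  0.  -0. ] L 0.031
[ 0.586  0.137  0.21  86.7  ] -> [0.065 0.    0.   ] [0. 0. 0.] L 0.065
```

View pics/s2.png

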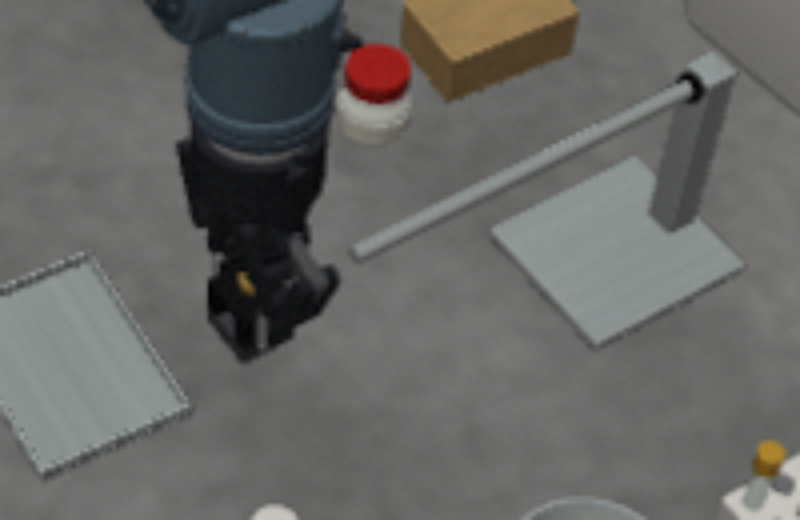

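Collar held, level, ahead of the bar tip (crop (360,250)). Aligning.

>>> arm_command(
  series=[
    [0,0.0026,-0.0045,0,0,0,0.02],
    [0.01,0.0026,-0.0045,0,0,0,0.02],
    [0.015,0.0026,-0.0045,0,0,0,0.02],
    [0.015,0.0026,-0.0045,0,0,0,0.02],
    [0.015,0.0026,-0.0045,0,0,0,0.02],
  ],
)

```text
time_s: 47.9
eef_pos: [0.5815, 0.0579, 0.2098]
eef_rot: [-0.0, 0.727, 0.687, -0.0]
wrist_force: [-0.3, -0.1, -0.8]
opening: 0.457
```

```bash
python3 - <<'E'
from h import *
plan(S(0,-.17,.2102),S(0,-.09,.2102))
E
```

```text
now [0.5815 0.0579 0.2098] t 47.9
[5.83e-01 7.20e-02 2.10e-01 8.67e+01] -> [ 0.0144  0.0003 -0.0004] [-0.   0.   0.1] L 0.014
[ 0.587  0.152  0.21  86.7  ] -> [0.08 0.   0.  ] [0. 0. 0.] L 0.08
```

>>> arm_command(
  series=[
    [0.01,0,0,0,0,0,0.02],
    [0.02,0,0,0,0,0,0.02],
    [0.03,0,0,0,0,0,0.02],
    [0.04,0,0,0,0,0,0.02],
    [0.05,0,0,0,0,0,0.02],
  ],
)

```text
time_s: 48.4
eef_pos: [0.5844, 0.1085, 0.2099]
eef_rot: [-0.0, 0.727, 0.687, 0.0]
wrist_force: [-0.2, 0.8, -1.9]
opening: 0.461
```

>>> arm_command(
  series=[
    [0.012,0,0,0,0,0,0.02],
    [0.024,0,0,0,0,0,0.02],
    [0.034,0,0,0,0,0,0.02],
    [0.042,0,0,0,0,0,0.02],
    [0.042,0,0,0,0,0,0.02],
  ],
)

```text
time_s: 48.9
eef_pos: [0.5868, 0.1505, 0.2098]
eef_rot: [-0.0, 0.727, 0.687, 0.0]
wrist_force: [-1.1, -0.7, -1.9]
opening: 0.454
```

>>> arm_command(
  series=[
    [0,0,0.002,0,0,0,0.02],
    [0,0,0.0045,0,0,0,0.02],
    [0,0,0.0045,0,0,0,0.02],
    [0,0,0.0045,0,0,0,0.02],
    [0,0,0.0045,0,0,0,0.02],
  ],
)

```text
time_s: 49.4
eef_pos: [0.587, 0.149, 0.2057]
eef_rot: [0.0, 0.727, 0.686, 0.0]
wrist_force: [-0.9, 0.2, 2.7]
opening: 0.459
```

Resting on the bar (force reversed). Release and rise.

>>> arm_command(
  series=[
    [0,0,0,0,0,0,0.085],
    [0,0,0,0,0,0,0.085],
    [0,0,0,0,0,0,0.085],
    [0,0,0,0,0,0,0.085],
    [0,0,0,0,0,0,0.085],
  ],
)

```text
time_s: 49.9
eef_pos: [0.5868, 0.1493, 0.2053]
eef_rot: [-0.0, 0.727, 0.687, -0.0]
wrist_force: [0.4, 0.2, -0.1]
opening: 0.994
```

>>> arm_command(
  series=[
    [0,0,-0.02,0,0,0,0.085],
    [0,0,-0.06,0,0,0,0.085],
    [0,0,-0.1,0,0,0,0.085],
    [-0.03,0,-0.11,0,0,0,0.085],
    [-0.06,0,-0.11,0,0,0,0.085],
  ],
)

```text
time_s: 50.4
eef_pos: [0.5845, 0.0894, 0.3189]
eef_rot: [0.002, 0.726, 0.687, 0.002]
wrist_force: [-0.1, -0.2, -1.3]
opening: 0.996
```

>>> arm_command(
  series=[
    [0,0,0,0,0,0,0.085],
    [0,0,0,0,0,0,0.085],
    [0,0,0,0,0,0,0.085],
    [0,0,0,0,0,0,0.085],
    [0,0,0,0,0,0,0.085],
  ],
)

```text
time_s: 50.9
eef_pos: [0.5833, 0.0902, 0.3151]
eef_rot: [-0.0, 0.727, 0.687, -0.0]
wrist_force: [0.5, -0.9, -0.7]
opening: 0.996
```

```bash
python3 - <<'E'
from h import *
im,P,W,c=wrist("w24")
s=toS(P);M=(P[...,2]>.157)&(P[...,2]<.166)&(abs(s[...,0])<.04)&(s[...,1]<.05)
q=s[M];print("collar x",np.percentile(q[:,0],[1,99]),"y",np.percentile(q[:,1],[1,99]),"z",np.median(P[M][:,2]),len(q))
im,d=camera("top");save("top2",im);T=pts(camera_model("top"),d);seated(T)
a=np.load("top0.npz")["im"]
print(ctrl.get_obs())
save("fin",np.hstack([im[90:300,140:440],a[90:300,140:440]]))
E
```

```text
collar x [-0.02070076  0.01859673] y [-0.11140729 -0.07547016] z 0.1614577582696171 2707
{'time_s': 51.0, 'q': array([-4.78586856e-02,  2.05197439e-01,  1.55521488e+00,  7.42961185e-05,
        1.38159892e+00,  8.43595428e-03]), 'dq': array([-0.00315859, -0.00135511, -0.00106248,  0.00022603,  0.00090248,
       -0.00121168]), 'joint_efforts': array([ 1.02664012e-02, -4.60762024e+01, -3.55284834e+01,  1.70965712e-03,
        2.74267768e-03,  2.12672567e-03]), 'eef_pos': array([0.58332225, 0.09001466, 0.31516549]), 'eef_rot': array([-1.76165858e-04,  7.26732010e-01,  6.86921058e-01, -1.18746207e-04]), 'wrist_force': array([-0.1150139 ,  0.75623317,  0.12374772]), 'torque': array([ 0.00733205, -0.05641773, -0.04314744]), 'opening': 0.9947586859030414}
```

View pics/fin.png

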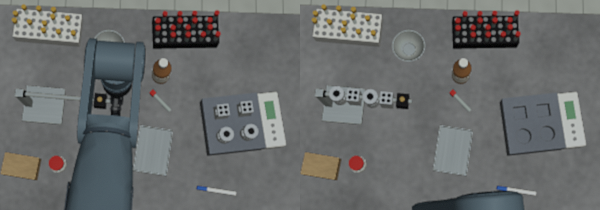

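View pics/w24.png

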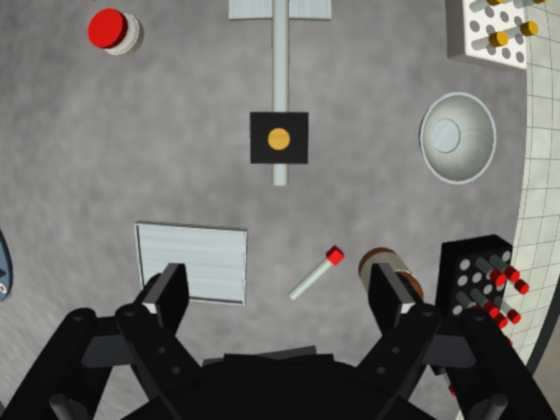

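The collar hangs on the bar (279,138), 19 mm clear of the tip, and all four inserts show in their wells. The bystanders have not moved. Handing in.

```bash
python3 -c "
from h import *
print(ctrl.hand_in())"
```

```text
the job is handed in; nothing more can be done
None
```

The job is done and handed in at about 51 s, with no verdict reported. I put the collar in the tray, seated the two square and two round inserts in wells of their own outline, and threaded the collar back onto the bar.

- **Inserts:** The last close look put every insert within about 2 mm of its well centre. All tops were at about 105.5 mm, against 106 mm when fully seated. That look came before the collar went back on. The final overview picture still shows all four in place, but the same measurement run on that overview returned nothing, probably because its resolution is too coarse.
- **Collar:** It hangs at rest with its whole width on the bar. Its centre is about 37 mm inward of the free end and about 1 mm off sideways, and its top is at 161.5 mm, against 162 mm expected.
- **Rest of the bench:** The tray and the bystanders I could see looked unmoved by eye; I did not measure them. The arm hid most of the bowl in the overview, but the wrist camera showed it upright.
- **Disagreements:** One reading of the held collar's height, taken while the arm was moving, was off by about 4 mm; a second reading once it had settled agreed. Seating the first round insert pressed with about 41 N at the wrist for a moment, so I lowered the last two inserts more gently.

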